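# Float the burnishing head at the set mark

## Robot

A 7-joint arm with a two-finger parallel gripper is mounted at the origin on the work surface. World frame = base frame: x ahead of the robot, y to its left, z up, the work surface at z = 0. Lengths are in mm, angles in degrees, forces in N, time in s.
With the tool pointing down it reaches from about 350 to 900 mm from the base axis. Payload 19.9 kg.
Tool frame: the origin (TCP) lies at the very end of the fingers, on their centre line; the grasp point (between the pads) lies 19 mm behind it; z points along the fingers, x is the direction in which the jaws open and shut, and the axes are right-handed (so a half turn about z gives the same grasp; the last joint's range is limited). The gripper opens to 94 mm and grips with 3 to 60 N. Pads are 16 mm wide; open, the fingers measure 119 mm over their backs; the gripper's body (75 mm by 177 mm) begins 78 mm behind the grasp point.
Start: joints at [-72.393, 23.915, -0.59, 92.452, 0.269, 63.638, -3.037], TCP at [213.595, 587.346, 205.425] pointing down, gripper open.
Joint ranges: [-161.28, 161.28], [-22.2, 115.67], [-73.04, 71.86], [3.21, 147.25], [-68.34, 248.33], [10.77, 114.83], [-161.83, 161.83]. Speed limits (degrees/s): [108.29, 108.29, 136.94, 136.94, 172.46, 172.46, 172.46].

## Interface

Orientations are given as [roll, pitch, yaw] about the fixed x, y, z axes, in that order (R = Rz(yaw) Ry(pitch) Rx(roll)).
In Python, from rig import arm gives the robot as it stands.
- The arm moves only by the tool send_rows, never from a script. Its argument "series" is a list of rows, each an object with "hand": the opening, from 0 (shut) to 1 (fully open); "dp": the shift along the tool's x, y, z in m, a list of three; "twist": the turn, a rotation vector about the tool's x, y, z in degrees, a list of three. A call has 1 to 12 rows; each row shifts and turns the pose as measured when the row begins, along the tool's axes as they then stand; what a row does not reach is not made up. A row lasts 1/12 s, in which the tool goes at most 41.7 mm and 7.16 degrees, less where a joint would pass 70% of its speed; a pose out of reach is approached as far as the arm can. A call with a gripper value outside its range is refused whole. The fingers move at their own pace and stop on an object; "force" is the grip in N (left out, the last holds). Time passes only in rows, so rows that do not move let the fingers close. It gives the time, the measured TCP pose, the force and the opening at its end, in the units of the state.
- arm.sense(): the state, without advancing time (a new reading comes with each control period).
- arm.get_image(name): name is "side" or "top"; returns (picture, depth): 480x640x3 uint8, blue, green, red; 480x640 float32, mm along the optical axis (not along the pixel's ray), 0 where there is no reading.
- arm.calibration(name): a dict with "fov_y" (degrees; the focal length in pixels is half the picture's height over the tangent of half this angle, whatever the lens; pixels are square), "cx", "cy" (the principal point, pixels), "world_to_cam" (4x4, takes a point from world to camera coordinates). Camera axes: x right, y up, looking along -z (the intrinsics and any distortion apply to the point x, -y, -z); pixel columns grow to the right and rows downward; lengths in mm; the calibration is good to about 2 mm. A picture is of the moment at which its call begins. calibration takes no time and is no camera call.
- arm.sign_off(): hands the job in, once; it reports no verdict.
The state is a dict: "time_s": time; "qpos": joint angles; "dq": joint speeds; "tau": joint torques, N m; "ee_pos": TCP position; "ee_rot": TCP orientation; "wrist_force": force on the tool from outside, world axes, zero at the start; "ft_torque": the same for the moment, N m; "width": finger opening in mm.
Only numpy, scipy, OpenCV 4.12 (cv2) and the standard library are available. Lean on these libraries where they do the work, as an engineer would, in place of code of your own. Each camera call takes 0.05 s, during which the arm holds its last target. There are 200 camera calls.

## Task

Take the burnisher's hand lever by its black crossbar and, working only through the lever and its soft spring, ease the resting rocker up and keep its pointer inside the green sector for at least seven seconds without a break. Then let the rocker down gently onto the bumper it came from and let go of the lever. Never touch the rocker itself, do not shift the sector, never bang the rocker into its bumpers, and leave the things on the bench where they are.

Things in the scene. Friction and masses are not known exactly. Their poses are not given: they have to be found in the camera images.
- pedestal: Cream cast pedestal of a leather-edge burnisher, fixed on the bench; foot 170 mm (x) by 320 mm (y), 24 mm thick. Origin under the foot's centre on the bench top. Its x axis points away from the robot. All joint angles are right-handed about its x axis: positive lifts the +y end and swings what stands upright towards -y. A white scale plate stands at x = -40 mm, up to 283 mm high.
- pin (a point): Pivot pin, along the pedestal's x axis, 135 mm above the pedestal's origin. Rocker, lever and green sector all turn about this one pin.
- bumper (a point): Top of the black rubber bumper (+y side) on which the rocker's motor end rests at the start and must rest at the end; a like one stands at -y. They are 130 mm either side of the pin, under the beam.
- rocker (a joint): The reading: the rocker's angle (rad), 0 with its beam level, travel -0.2 to +0.2 (bumpers). Starts at rest at -0.2, motor end (+y) down. Counterbalanced but top-heavy: with the lever held still it stays nowhere between the bumpers, but runs away with a time constant of 0.7 to 1.2 s. Inertia about the pin 0.17 kg m2 nominal; pivot damping 0.02 N m s, no friction.
- beam: The rocker: red beam 360 mm long (y), 26 mm square, with cream motor and yellow wheel (diameter 124 mm) at the +y end, iron discs at -y (both reach 245 mm from the pin), brass block, brass bob (diameter 50 mm, 80 to 110 mm above the pin). Origin on the pin. Its weight tips it by 0.70 N m per rad of rocker angle (0.58 to 0.82), plus a constant torque of up to 0.045 N m either way.
- lever (a joint): Hand lever's angle relative to the rocker (rad), 0 with the spring relaxed, travel -1 to +1. From upright the lever stands at L = rocker + lever. It weighs 0.12 kg; at the start it stands at about -0.11. Lifting the rocker off its bumper takes about +0.2 to +0.5 rad. Let go, it swings back to about that.
- spring (a point): Soft coil spring on the pin, the only link between lever and rocker: nominally 0.42 N m/rad with damping 0.03 N m s. Torque on the rocker = 0.42 x lever.
- grip (a point): Grasp point on the black crossbar at the lever's top: a round bar, diameter 22 mm, along the pedestal's x, from 40 mm nearer the robot to 50 mm farther than this point. In the pedestal's frame it stands at x = -105, y = -165 sin L, z = 135 + 165 cos L mm. The flat steel lever is 45 mm beyond it in x. Grip from above, fingers closing along the pedestal's y; the bar may turn between the pads.
- sector (a joint): Angle (rad) at which the green sector is set about the pin, somewhere from -0.07 to 0.07; stiff. The pointer is in the sector's middle when rocker equals this value; the sector reaches 0.06 rad to each side.
- sector_mid (a point): Middle of the green sector plate (17 mm wide, 26 mm tall), 134 mm from the pin, in front of the white scale, 34 mm nearer the robot than the pointer. Its z axis points away from the pin.
- pointer_tip (a point): Tip of the rocker's thin black upright pointer, 150 mm from the pin, above the brass bob; its z axis is the pointer's direction.
- wax_tin: Yellow tin, 80 mm in diameter, 45 mm tall; origin under its centre. Bystander.
- slicker: Dark wooden edge slicker, turned, 40 mm in diameter, 105 mm tall, standing; origin under its centre. Bystander.
- rivet_cup: Steel cup, 70 mm in diameter, 70 mm tall; origin under its centre. Bystander.

How it is judged (in metres and radians):
On the way, in this order (a step that is already met when the one before it is completed fails the run):
1. the pointer is kept inside the green sector (within 0.06 rad of its middle) for 6.5 s on end (angle between the z axis of pointer_tip and the z axis of sector_mid, either way round below 0.06 rad), for 6.5 s.
2. the rocker is back on the bumper it came from, motor end down (value of joint rocker below -0.185 rad and velocity of joint rocker between -0.05 and 0.05 rad/s), for 0.2 s.
At the end, for the whole second after the job is handed in: The rocker lies at rest on its motor-side bumper (rocker below -0.185 rad, turning slower than 0.05 rad/s), and the lever is let go with its spring relaxed (within 0.25 rad of 0) (value of joint rocker below -0.185 rad and angular speed of beam below 0.05 rad/s and value of joint lever between -0.25 and 0.25 rad); the robot touches nothing.
It fails at once if the rocker bangs into a bumper (more than 0.22 rad/s within 0.02 rad of either stop) ((value of joint rocker below -0.18 rad and velocity of joint rocker below -0.22 rad/s) or (value of joint rocker above 0.18 rad and velocity of joint rocker above 0.22 rad/s)).
It fails at once if the robot touches the rocker itself (beam, motor, weights, bob) (contact force between any of the fingers, the arm and beam above 0.5 N).
It fails at once if the green sector is moved (distance of sector_mid from where it was at the start of the episode above 0.006 m).
It fails at once if a thing on the bench is moved (distance of any of wax_tin, slicker, rivet_cup from where it was at the start of the episode above 0.03 m).
It also fails if it takes over 67 s, if anything falls off the work surface, if the arm or the gripper's body presses on something with over 40 N, if the wrist force passes 120 N, or if a joint passes its speed limit or range.

## Working session

There is one attempt and no reset: what is moved stays moved. The work goes in short steps, Python scripts to look and compute and a tool call to move; the robot and the scene stay as the last step left them, time stands still between calls to the robot, and variables do not carry over. Pictures are saved under pics/ and viewed, on a budget of 10 in all, crops included, one or two more only if the job needs it, and the job is handed in when it is done.

Besides the shell and the picture viewer there is one more tool, called after "Request:" by a JSON object that holds its "name" and its "arguments". send_rows: Moves the arm, as the interface text tells. Its arguments: {"type":"object","properties":{"series":{"type":"array","items":{"type":"object","properties":{"hand":{"type":"number"},"dp":{"type":"array","items":{"type":"number"}},"twist":{"type":"array","items":{"type":"number"}}}}},"force":{"type":"number"}},"required":["series"]}

```bash
mkdir -p pics; ls; python3 - <<'E'
from rig import arm
import cv2,numpy as np
print(arm.sense())
for n in("side","top"):
    im,d=arm.get_image(n); cv2.imwrite(f"pics/{n}0.png",im); np.save(f"{n}0.npy",d); print(n,arm.calibration(n))
E
```

```text
pics
{'time_s': 0.0, 'qpos': array([-72.39145376,  23.94809506,  -0.59191034,  92.4862484 ,
         0.26773842,  63.63893519,  -3.03597968]), 'dq': array([ 0.00855086,  0.02747082,  0.17191948,  0.06119937, -0.03284845,
        0.04442192, -0.0619373 ]), 'tau': array([ 8.54193804e-04, -8.51268697e+01,  6.39308151e-01, -4.26001990e+01,
       -4.87961888e-02,  1.86540722e-02,  5.91600701e-05]), 'ee_pos': array([213.47767611, 586.99385261, 204.81923703]), 'ee_rot': array([1.79996702e+02, 7.18201493e-02, 7.00156149e+01]), 'wrist_force': array([-0.42718   ,  0.32287448,  0.00112757]), 'ft_torque': array([-0.0219291 , -0.04006921, -0.03041982]), 'width': 94.0695903836529}
side {'fov_y': 47.99963057252824, 'cx': 331.68612994747707, 'cy': 236.47983616509597, 'world_to_cam': array([[ 9.62798568e-01, -2.69849312e-01,  1.41515251e-02,
        -5.10721849e+02],
       [ 1.39463020e-01,  5.41083459e-01,  8.29324277e-01,
        -1.96418047e+02],
       [-2.31449742e-01, -7.96498612e-01,  5.58588380e-01,
        -1.04494303e+03],
       [ 0.00000000e+00,  0.00000000e+00,  0.00000000e+00,
         1.00000000e+00]])}
top {'fov_y': 44.66792345841657, 'cx': 320.3878724905062, 'cy': 239.92025775111674, 'world_to_cam': array([[-2.97101979e-02, -9.99507970e-01,  1.00559483e-02,
        -8.78057144e+01],
       [ 9.95141338e-01, -2.86326505e-02,  9.42013241e-02,
        -5.23711665e+02],
       [-9.38670457e-02,  1.28058298e-02,  9.95502380e-01,
        -1.17729399e+03],
       [ 0.00000000e+00,  0.00000000e+00,  0.00000000e+00,
         1.00000000e+00]])}
```

View pics/side0.png

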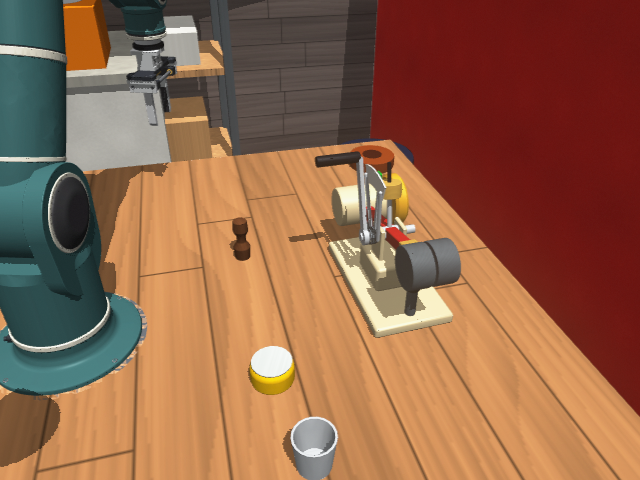

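View pics/top0.png

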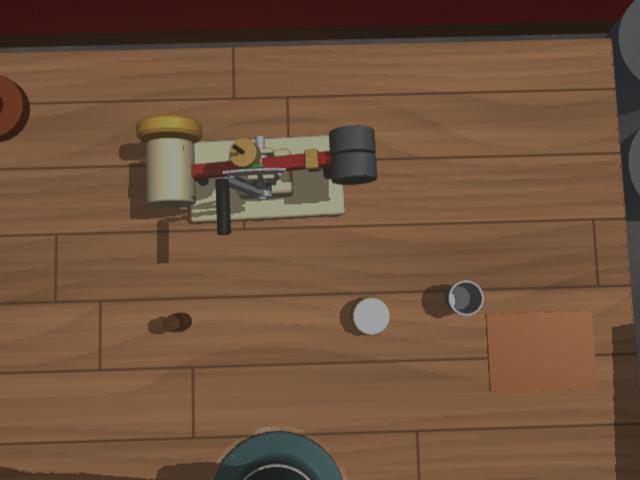

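The side view shows the crossbar from about (318,161) to (360,157), the discs at (428,263) and the green sector near (378,176). The top view shows the bar from (222,180) to (224,233), the foot spanning about (190–344, 137–221), and the bystanders well clear toward the robot.

```bash
cat > h.py <<'E'
import cv2,numpy as np
from rig import arm
def cal(n):
    c=arm.calibration(n); f=240/np.tan(np.radians(c["fov_y"]/2)); return f,c["cx"],c["cy"],c["world_to_cam"]
def pts(n,d,m):
    f,cx,cy,T=cal(n); v,u=np.nonzero(m&(d>0)); z=d[v,u]
    c=np.stack([(u-cx)*z/f,-(v-cy)*z/f,-z],1); return (c-T[:3,3])@T[:3,:3]
def proj(n,P):
    f,cx,cy,T=cal(n); c=np.atleast_2d(P)@T[:3,:3].T+T[:3,3]; return np.stack([cx-f*c[:,0]/c[:,2],cy+f*c[:,1]/c[:,2]],1)
def tri(uv):  # {name:(u,v)} -> point, residual
    A=[];b=[]
    for n,(u,v) in uv.items():
        f,cx,cy,T=cal(n); r=T[:3,:3].T@np.array([(u-cx)/f,-(v-cy)/f,-1]); r/=np.linalg.norm(r)
        o=-T[:3,:3].T@T[:3,3]; M=np.eye(3)-np.outer(r,r); A.append(M);b.append(M@o)
    A=np.vstack(A);b=np.hstack(b);x=np.linalg.lstsq(A,b,rcond=None)[0];return x,np.abs(A@x-b).max()
def box(shape,x0,y0,x1,y1):
    m=np.zeros(shape[:2],bool);m[y0:y1,x0:x1]=1;return m
E
python3 - <<'E'
from h import *
im={n:cv2.imread(f"pics/{n}0.png") for n in("side","top")}; d={n:np.load(n+"0.npy") for n in im}
hsv={n:cv2.cvtColor(im[n],cv2.COLOR_BGR2HSV) for n in im}
for n in im: print(n,"cam",-cal(n)[3][:3,:3].T@cal(n)[3][:3,3])
t=hsv["top"]; allp=box(t.shape,0,0,640,480)
# foot
z=np.zeros((480,640)); P=pts("top",np.where(d["top"]>0,d["top"],1),allp).reshape(480,640,3)
m=box(t.shape,180,120,360,235)&(abs(P[...,2]-24)<6)
q=P[m]; print("foot z",np.median(q[:,2]),len(q)); r=cv2.minAreaRect(q[:,:2].astype(np.float32)); print("foot rect",r)
# bar
for n,b in(("top",(210,165,240,240)),("side",(308,145,362,172))):
    m=box(t.shape,*b)&(im[n].max(2)<60)&(d[n]>0)
    q=pts(n,d[n],m)
    if n=="top":q=q[q[:,2]>250]
    else:q=q[np.abs(q[:,2]-np.median(q[:,2]))<25]
    print(n,"bar",len(q),q.mean(0),np.percentile(q,[2,98],axis=0)); c=q-q.mean(0);print(np.linalg.svd(c,full_matrices=False)[2][0])
# green
uv={}
for n,b in(("top",(225,140,300,200)),("side",(350,150,410,210))):
    h=hsv[n]; m=box(t.shape,*b)&(h[...,0]>45)&(h[...,0]<80)&(h[...,1]>100)&(h[...,2]>50)
    v,u=np.nonzero(m); print(n,"green",len(u),u.mean(),v.mean(),u.min(),u.max(),v.min(),v.max()); q=pts(n,d[n],m); print(np.median(q,0)); uv[n]=(u.mean(),v.mean())
print(tri(uv))
# discs
for n,b in(("side",(388,230,470,295)),("top",(322,120,385,192))):
    h=hsv[n]; m=box(t.shape,*b)&(im[n].max(2)<110)&(im[n].max(2).astype(int)-im[n].min(2)<20)
    q=pts(n,d[n],m);q=q[q[:,2]>60]; print(n,"disc",m.sum(),q.mean(0),np.percentile(q,[2,98],axis=0))
cv2.imwrite("pics/c.png",np.hstack([cv2.resize(im["side"][135:255,310:420],None,fx=4,fy=4),cv2.resize(im["top"][130:250,200:290],None,fx=4,fy=4)]))
E
```

```text
side cam [ 277.26352387 -863.83505768  753.81478355]
top cam [ 408.04929279  -87.68153792 1222.21626768]
foot z 24.45849604790471 5883
foot rect ((655.821533203125, 6.356719970703125), (170.5674591064453, 319.3988037109375), 1.2709548473358154)
top bar 729 [553.42731056  53.86722843 300.50268585] [[510.55670556  44.73190198 288.11874686]
 [595.64606964  64.51252734 306.0698956 ]]
[-0.99942413 -0.00334594  0.03376709]
side bar 272 [551.40438995  48.28088598 291.49812656] [[509.49005827  42.59168884 282.96662931]
 [593.98389329  58.16571952 301.37477291]]
[-0.99957737 -0.02873234 -0.00442051]
top green 28 256.67857142857144 165.82142857142858 252 262 165 167
[621.2160906    1.13399246 282.5281997 ]
side green 14 379.57142857142856 173.0 377 381 171 176
[620.98547012  -1.39860778 279.44154337]
(array([622.09937316,   1.04745268, 278.40595031]), np.float64(0.01639374664478055))
side disc 1724 [ 642.61986962 -185.57977266  178.63330659] [[ 612.09018149 -206.85891173  137.56691427]
 [ 700.22902828 -133.50773357  213.6258458 ]]
top disc 2630 [ 653.66813166 -160.97909878  202.70834822] [[ 613.78106005 -201.42353124   96.53058083]
 [ 701.16947748 -122.36489983  219.70910166]]
```

View pics/c.png

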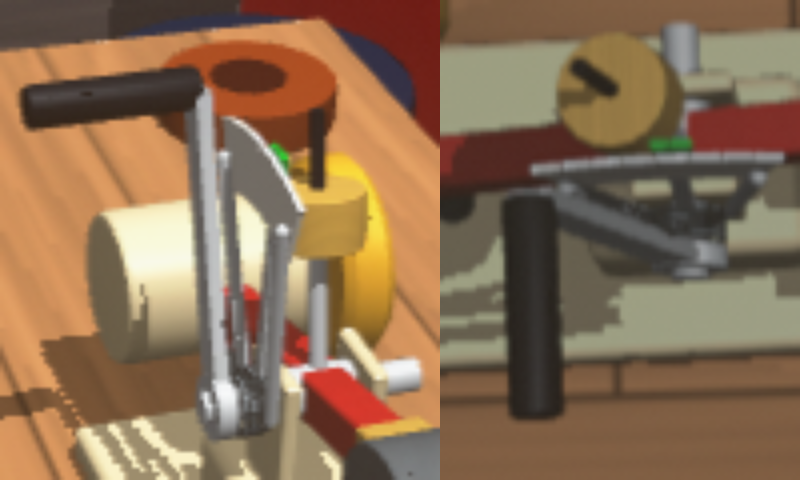

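Estimates: foot centre (656,6), yaw about 1.25°. The bar grip point is about (549,54,292), and the sector is at about +0.03 rad. Next I raise the arm and align the yaw.

Request:
{"name": "send_rows", "arguments": {"series": [{"hand": 1,"dp": [0,0,-0.04],"twist": [0,0,-7.1]},{"hand": 1,"dp": [0,0,-0.04],"twist": [0,0,-7.1]},{"hand": 1,"dp": [0,0,-0.04],"twist": [0,0,-7.0]},{"hand": 1,"dp": [0,0,-0.04],"twist": [0,0,0]},{"hand": 1,"dp": [-0.033,0.022,0],"twist": [0,0,0]},{"hand": 1,"dp": [-0.033,0.022,0],"twist": [0,0,0]},{"hand": 1,"dp": [-0.033,0.022,0],"twist": [0,0,0]},{"hand": 1,"dp": [-0.033,0.022,0],"twist": [0,0,0]},{"hand": 1,"dp": [-0.033,0.022,0],"twist": [0,0,0]},{"hand": 1,"dp": [-0.033,0.022,0],"twist": [0,0,0]},{"hand": 1,"dp": [-0.033,0.022,0],"twist": [0,0,0]},{"hand": 1,"dp": [-0.033,0.022,0],"twist": [0,0,0]}], "force": 15}}

```text
time_s: 1.1
ee_pos: [399.8, 324.4, 369.6]
ee_rot: [-179.7, 0.3, 93.0]
wrist_force: [0.9, -0.1, 0.3]
width: 94.0
```

Request:
{"name": "send_rows", "arguments": {"series": [{"hand": 1,"dp": [-0.034,0.018,0],"twist": [0,0,1.8]},{"hand": 1,"dp": [-0.034,0.018,0],"twist": [0,0,0]},{"hand": 1,"dp": [-0.034,0.018,0],"twist": [0,0,0]},{"hand": 1,"dp": [-0.034,0.018,0],"twist": [0,0,0]},{"hand": 1,"dp": [-0.034,0.018,0],"twist": [0,0,0]},{"hand": 1,"dp": [-0.034,0.018,0],"twist": [0,0,0]},{"hand": 1,"dp": [-0.034,0.018,0],"twist": [0,0,0]},{"hand": 1,"dp": [-0.03,0.017,0.01],"twist": [0,0,0]},{"hand": 1,"dp": [0,0,0.01],"twist": [0,0,0]},{"hand": 1,"dp": [0,0,0],"twist": [0,0,0]}]}}

```text
time_s: 1.93
ee_pos: [555.2, 35.2, 348.8]
ee_rot: [-179.7, 0.5, 90.5]
wrist_force: [-0.3, 0.3, -0.1]
width: 93.7
```

Request:
{"name": "send_rows", "arguments": {"series": [{"hand": 1,"dp": [0.01,-0.003,0],"twist": [0,0,-0.7]},{"hand": 1,"dp": [0.009,-0.003,0],"twist": [0,0,0]},{"hand": 1,"dp": [0,0,0.02],"twist": [0,0,0]},{"hand": 1,"dp": [0,0,0.02],"twist": [0,0,0]},{"hand": 1,"dp": [0,0,0.02],"twist": [0,0,0]},{"hand": 1,"dp": [0,0,0.015],"twist": [0,0,0]},{"hand": 1,"dp": [0,0,0],"twist": [0,0,0]}]}}

```text
time_s: 2.52
ee_pos: [545.5, 66.0, 274.0]
ee_rot: [-179.8, 0.3, 91.9]
wrist_force: [-0.6, -0.5, 0.5]
width: 94.3
```

```bash
python3 - <<'E'
from h import *
s=arm.sense(); print(s["time_s"],s["ee_pos"],s["ee_rot"],s["wrist_force"])
a,_=arm.get_image("side"); b,_=arm.get_image("top"); cv2.imwrite("pics/s1.png",a); cv2.imwrite("pics/t1.png",b)
cv2.imwrite("pics/d1.png",np.hstack([cv2.resize(a[100:300,290:470],None,fx=2.2,fy=2.2),cv2.resize(b[110:310,190:370],None,fx=2.2,fy=2.2)]))
E
```

```text
2.5167 [545.53424805  65.95091982 273.98171954] [-179.8152863     0.29057822   91.89005184] [-0.63984074 -0.49684084  0.52427833]
```

View pics/d1.png

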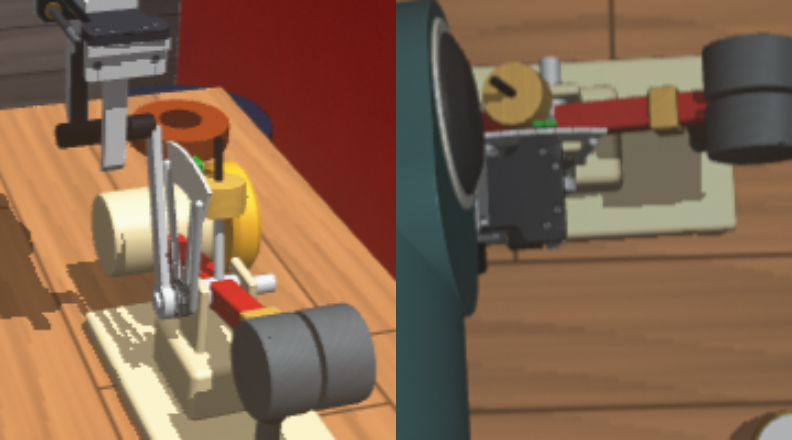

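The side crop shows the fingers straddling the bar, with the TCP about 12 mm off toward +y. The sector and pointer are still visible in the top view. Closing now.

Request:
{"name": "send_rows", "arguments": {"series": [{"hand": 1,"dp": [-0.006,0.003,0],"twist": [0,0,0]},{"hand": 0.1,"dp": [0,0,0],"twist": [0,0,0]},{"hand": 0.1,"dp": [0,0,0],"twist": [0,0,0]},{"hand": 0.1,"dp": [0,0,0],"twist": [0,0,0]},{"hand": 0.1,"dp": [0,0,0],"twist": [0,0,0]},{"hand": 0.1,"dp": [0,0,0],"twist": [0,0,0]},{"hand": 0.1,"dp": [0,0,0],"twist": [0,0,0]}], "force": 20}}

```text
time_s: 3.2
ee_pos: [551.9, 60.7, 282.0]
ee_rot: [179.6, 0.2, 91.9]
wrist_force: [0.7, 0.5, -0.1]
width: 57.3
```

Request:
{"name": "send_rows", "arguments": {"series": [{"hand": 0.1,"dp": [0,0,0.008],"twist": [0,0,0]},{"hand": 0.1,"dp": [0,0,0],"twist": [0,0,0]},{"hand": 0.1,"dp": [0,0,0],"twist": [0,0,0]},{"hand": 0.1,"dp": [0,0,0],"twist": [0,0,0]},{"hand": 0.1,"dp": [0,0,0],"twist": [0,0,0]},{"hand": 0.1,"dp": [0,0,0],"twist": [0,0,0]}]}}

```text
time_s: 3.7
ee_pos: [551.6, 60.6, 272.6]
ee_rot: [179.7, 0.2, 91.9]
wrist_force: [0.3, -0.3, -0.3]
width: 21.3
```

```bash
python3 - <<'E'
from h import *
for i in range(4):
    s=arm.sense(); print(s["time_s"],s["ee_pos"],s["ee_rot"],s["wrist_force"],s["width"])
    a,_=arm.get_image("side")
    v,u=np.nonzero(box(a.shape,388,225,470,300)&(a.max(2)<110)&(a.max(2).astype(int)-a.min(2)<20)); print(len(u),u.mean(),v.mean())
E
```

```text
3.7 [551.61085012  60.59712622 272.59962557] [1.79700608e+02 1.75631981e-01 9.19307216e+01] [ 0.25612234 -0.30734514 -0.30350778] 21.340352934575208
1730 422.79826589595376 271.1127167630058
3.75 [551.63384639  60.56577063 272.62772939] [1.79697972e+02 1.76290494e-01 9.19242826e+01] [-0.33027196  0.32714195 -0.34604386] 21.580908257466664
1724 422.7511600928074 271.1374709976798
3.8 [551.63091477  60.56981036 272.63852867] [1.79697309e+02 1.75328370e-01 9.19288425e+01] [-0.65566377 -0.54385366 -0.38036019] 21.344306651855057
1730 422.79132947976876 271.09017341040465
3.85 [551.61221075  60.56366038 272.60932123] [1.79699774e+02 1.77908196e-01 9.19260120e+01] [ 0.14024894 -0.40760439 -1.69571036] 21.800216987844095
1731 422.737723859041 271.1149624494512
```

Gripped (width 21.5 mm). Next is a slow pre-swing, below lift-off, to learn the arm's step response.

Request:
{"name": "send_rows", "arguments": {"series": [{"hand": 0.1,"dp": [-0.004,0,-0.001],"twist": [0,0,0]},{"hand": 0.1,"dp": [-0.004,0,-0.001],"twist": [0,0,0]},{"hand": 0.1,"dp": [-0.004,0,-0.001],"twist": [0,0,0]},{"hand": 0.1,"dp": [-0.004,0,-0.001],"twist": [0,0,0]},{"hand": 0.1,"dp": [-0.004,0,-0.001],"twist": [0,0,0]},{"hand": 0.1,"dp": [-0.004,0,-0.001],"twist": [0,0,0]}]}}

```text
time_s: 4.4
ee_pos: [552.3, 36.5, 279.9]
ee_rot: [179.7, 0.0, 92.0]
wrist_force: [-2.6, 2.7, -0.1]
width: 21.5
```

```bash
cat >> h.py <<'E'
import json,os
C0,YAW=np.array([655.8,6.4]),0.022
PIN=np.array([655.8,6.4,135.])
REF=cv2.imread("pics/s1.png")
X0,Y0,X1,Y1=392,232,466,290
R=np.array([[np.cos(YAW),-np.sin(YAW),0],[np.sin(YAW),np.cos(YAW),0],[0,0,1]])
def rock(d): # disc centre pixel row in side view with rocker turned by d from the stop
    y,z=-168,43; return proj("side",PIN+R@np.array([0,y*np.cos(d)-z*np.sin(d),y*np.sin(d)+z*np.cos(d)]))[0]
DS=np.linspace(-.05,.45,51); VS=np.array([rock(d)[1] for d in DS])-rock(0)[1]
def theta(a):
    r=cv2.matchTemplate(a[Y0-12:Y1+60,X0-25:X1+25],REF[Y0:Y1,X0:X1],cv2.TM_SQDIFF)
    _,_,(x,y),_=cv2.minMaxLoc(r); y=min(max(y,1),r.shape[0]-2)
    p,q,s=r[y-1,x],r[y,x],r[y+1,x]; return -0.2+np.interp(y-12+(p-s)/(2*(p-2*q+s)),VS,DS)
def lev(s):
    p=s["ee_pos"]; yp=(R.T@(p-PIN))[1]; return -np.arcsin(yp/165)
def look(k=2,log="log.json"):
    L=json.load(open(log)) if os.path.exists(log) else []
    for i in range(k):
        s=arm.sense(); a,_=arm.get_image("side"); L.append([s["time_s"],lev(s),theta(a)])
        print("t %.3f L %.4f th %.4f"%tuple(L[-1]))
    s=arm.sense(); print(s["time_s"],np.round(s["ee_pos"],1),np.round(s["ee_rot"],1),np.round(s["wrist_force"],1),"L %.4f"%lev(s), "z err %.1f"%(s["ee_pos"][2]-(116+165*np.cos(lev(s)))))
    json.dump(L,open(log,"w")); return L
E
python3 - <<'E'
from h import *
look(3); print(VS[::10])
E
```

```text
t 4.400 L -0.1973 th -0.2000
t 4.450 L -0.1914 th -0.2000
t 4.500 L -0.1945 th -0.2000
4.55 [552.3  36.6 279.9] [179.7   0.   92. ] [-3.3  3.3  4.7] L -0.1978 z err 2.2
[-4.49468649  4.38135694 12.74493285 20.48717673 27.51565118 33.75561644]
```

Request:
{"name": "send_rows", "arguments": {"series": [{"hand": 0.1,"dp": [-0.005,0,-0.0005],"twist": [0,0,0]},{"hand": 0.1,"dp": [-0.005,0,-0.0005],"twist": [0,0,0]},{"hand": 0.1,"dp": [-0.005,0,-0.0005],"twist": [0,0,0]},{"hand": 0.1,"dp": [-0.005,0,-0.0005],"twist": [0,0,0]},{"hand": 0.1,"dp": [-0.005,0,-0.0003],"twist": [0,0,0]},{"hand": 0.1,"dp": [-0.005,0,-0.0002],"twist": [0,0,0]},{"hand": 0.1,"dp": [-0.004,0,0],"twist": [0,0,0]}]}}

```text
time_s: 5.13
ee_pos: [553.3, 1.1, 282.2]
ee_rot: [179.7, 0.0, 92.1]
wrist_force: [-2.0, 1.8, 0.2]
width: 21.4
```

```bash
python3 -c "
from h import *
look(4)"
```

```text
t 5.133 L 0.0182 th -0.2000
t 5.183 L 0.0236 th -0.2000
t 5.233 L 0.0204 th -0.2000
t 5.283 L 0.0170 th -0.2000
5.3333 [553.3   1.6 282.2] [179.7   0.   92.1] [-2.8  0.   2.5] L 0.0153 z err 1.2
```

Request:
{"name": "send_rows", "arguments": {"series": [{"hand": 0.1,"dp": [-0.002,0,0],"twist": [0,0,0]},{"hand": 0.1,"dp": [-0.002,0,0],"twist": [0,0,0]},{"hand": 0.1,"dp": [-0.002,0,0],"twist": [0,0,0]},{"hand": 0.1,"dp": [-0.002,0,0],"twist": [0,0,0]},{"hand": 0.1,"dp": [0,0,0],"twist": [0,0,0]}]}}

```text
time_s: 5.75
ee_pos: [553.5, -5.9, 282.2]
ee_rot: [179.7, -0.0, 92.2]
wrist_force: [-1.9, 1.8, 2.8]
width: 21.5
```

```bash
python3 -c "
from h import *
look(4)"
```

```text
t 5.750 L 0.0610 th -0.2000
t 5.800 L 0.0600 th -0.2000
t 5.850 L 0.0593 th -0.2000
t 5.900 L 0.0588 th -0.2000
5.95 [553.5  -5.6 282.2] [179.7  -0.   92.2] [-3.2  1.4  2.2] L 0.0589 z err 1.5
```

Request:
{"name": "send_rows", "arguments": {"series": [{"hand": 0.1,"dp": [-0.002,0,0],"twist": [0,0,0]},{"hand": 0.1,"dp": [-0.002,0,0],"twist": [0,0,0]},{"hand": 0.1,"dp": [-0.002,0,0],"twist": [0,0,0]},{"hand": 0.1,"dp": [0,0,0],"twist": [0,0,0]},{"hand": 0.1,"dp": [0,0,0],"twist": [0,0,0]}]}}

```text
time_s: 6.37
ee_pos: [553.7, -11.9, 282.0]
ee_rot: [179.8, -0.0, 92.2]
wrist_force: [-2.1, 1.9, 1.9]
width: 21.1
```

```bash
python3 -c "
from h import *
look(4)"
```

```text
t 6.367 L 0.0971 th -0.1983
t 6.417 L 0.0972 th -0.1979
t 6.467 L 0.0966 th -0.1972
t 6.517 L 0.0962 th -0.1961
6.5667 [553.7 -11.7 282. ] [179.8  -0.   92.3] [-3.1  2.   2.2] L 0.0959 z err 1.8
```

```bash
cat > k.py <<'E'
from h import *
F="kf.json"; SP,SL=0.29,0.18
def step(x,P,L,dL,h):
    th,w,a,d,b=x; acc=a*(th+.2)+b*(L-d)-SP*w+SL*dL
    A=np.eye(5); A[0,1]=h; A[1]+=h*np.array([a,-SP,th+.2,-b,L-d])
    return np.array([th+h*w+h*h/2*acc,w+h*acc,a,d,b]), A@P@A.T+h*np.diag([0,4e-4,1e-4,2e-6,1e-4])
def prop(x,P,t0,t1,ts,Ls):
    n=max(1,int(round((t1-t0)*240))); h=(t1-t0)/n
    for i in range(n):
        t=t0+(i+.5)*h; L=np.interp(t,ts,Ls); dL=(np.interp(t+h/2,ts,Ls)-np.interp(t-h/2,ts,Ls))/h
        x,P=step(x,P,L,dL,h)
    return x,P
def ref(r,t):
    s=min(max((t-r[0])/r[1],0),1); D=r[3]-r[2]
    return r[2]+D*(10*s**3-15*s**4+6*s**5),D*(30*s**2-60*s**3+30*s**4)/r[1],D*(60*s-180*s**2+120*s**3)/r[1]**2
def cycle(nrow=8,nlook=3,newref=None,lim=.035,kp=4.,kd=4.):
    K=json.load(open(F)) if os.path.exists(F) else dict(t=6.3667,x=[-.1983,.01,1.65,.087,2.47],P=np.diag([1e-6,2e-4,.1,4e-4,.04]).tolist(),path=[],ref=None)
    n0=len(json.load(open("log.json"))); log=look(nlook); new=log[n0:] if K["path"] else log[-4:]
    s=arm.sense(); T=s["time_s"]; Ln=lev(s)
    old=[p for p in K["path"] if p[0]<new[0][0]-.01]; pl=old+[[r[0],r[1]] for r in new]+[[T,Ln]]
    ts,Ls=np.array(pl).T; x,P,t=np.array(K["x"]),np.array(K["P"]),K["t"]
    for r in new:
        x,P=prop(x,P,t,r[0],ts,Ls); t=r[0]
        S=P[0,0]+6e-7; g=P[:,0]/S; inn=r[2]-x[0]; x=x+g*inn; P=P-np.outer(g,P[0]); print("innov %.4f"%inn,end=" ")
    xs=(x.tolist(),P.tolist(),t); x,P=prop(x,P,t,T,ts,Ls)
    print("\nest th %.4f w %.4f a %.2f d %.4f b %.2f  sd w %.4f"%(*x,P[1,1]**.5))
    if newref: K["ref"]=[T,newref[0],float(x[0]),newref[1]]
    rf=K["ref"]; path=[[T,Ln]]; rows=[]; L=Ln; y=x.copy(); Q=P; zc=s["ee_pos"][2]
    for k in range(nrow):
        t0=T+k/12; r,rd,rdd=ref(rf,t0+1/12)
        u=rdd+kp*(r-y[0]-y[1]/24)+kd*(rd-y[1]); Lc=y[3]+(u+SP*y[1]-y[2]*(y[0]+y[1]/24+.2))/y[4]
        Lc=np.clip(Lc,L-lim,L+lim); dy=165*(np.sin(Lc)-np.sin(L)); z=117.5+165*np.cos(Lc)
        rows.append((round(-dy/1000,4),round(-(z-zc)/1000*(1 if k else .5),4))); zc=z
        y,Q=prop(y,Q,t0,t0+1/12,np.array([t0,t0+1/12]),np.array([L,Lc])); L=Lc; path.append([t0+1/12,float(L)])
        print("%.2f x%+.4f z%+.4f L %.3f th %.3f ref %.3f w %.3f"%(t0+1/12,*rows[-1],L,y[0],r,y[1]))
    K.update(x=xs[0],P=xs[1],t=xs[2],path=path); json.dump(K,open(F,"w"))
    print(json.dumps([{"hand":.1,"dp":[a,0,b],"twist":[0,0,0]} for a,b in rows]))
E
cat > c.py <<'E'
import sys; from k import *
a=sys.argv[1:]; cycle(int(a[0]),int(a[1]),[float(a[2]),float(a[3])] if len(a)>2 else None)
E
sed -i 's/new=log\[n0:\] if/new=log[n0:] if/' k.py; python3 c.py 6 1 4.0 0.03
```

```text
t 6.567 L 0.0959 th -0.1946
6.6167 [553.7 -11.7 282. ] [179.8  -0.   92.3] [-2.3  1.5  2.3] L 0.0961 z err 1.8
innov -0.0002 innov 0.0002 innov 0.0004 innov 0.0008 
est th -0.1937 w 0.0244 a 1.65 d 0.0821 b 2.47  sd w 0.0108
6.70 x+0.0058 z-0.0001 L 0.061 th -0.192 ref -0.194 w 0.018
6.78 x-0.0002 z+0.0000 L 0.062 th -0.191 ref -0.194 w 0.015
6.87 x-0.0021 z+0.0001 L 0.075 th -0.189 ref -0.193 w 0.015
6.95 x-0.0013 z+0.0001 L 0.083 th -0.188 ref -0.193 w 0.017
7.03 x-0.0011 z+0.0001 L 0.090 th -0.186 ref -0.192 w 0.021
7.12 x-0.0008 z+0.0001 L 0.095 th -0.185 ref -0.190 w 0.025
[{"hand": 0.1, "dp": [0.0058, 0, -0.0001], "twist": [0, 0, 0]}, {"hand": 0.1, "dp": [-0.0002, 0, 0.0], "twist": [0, 0, 0]}, {"hand": 0.1, "dp": [-0.0021, 0, 0.0001], "twist": [0, 0, 0]}, {"hand": 0.1, "dp": [-0.0013, 0, 0.0001], "twist": [0, 0, 0]}, {"hand": 0.1, "dp": [-0.0011, 0, 0.0001], "twist": [0, 0, 0]}, {"hand": 0.1, "dp": [-0.0008, 0, 0.0001], "twist": [0, 0, 0]}]
```

Request:
{"name": "send_rows", "arguments": {"series": [{"hand": 0.1,"dp": [0.001,0,0],"twist": [0,0,0]},{"hand": 0.1,"dp": [0,0,0],"twist": [0,0,0]},{"hand": 0.1,"dp": [0,0,0],"twist": [0,0,0]},{"hand": 0.1,"dp": [0,0,0],"twist": [0,0,0]},{"hand": 0.1,"dp": [0,0,0],"twist": [0,0,0]},{"hand": 0.1,"dp": [0,0,0],"twist": [0,0,0]}]}}

```text
time_s: 7.12
ee_pos: [553.7, -10.8, 282.1]
ee_rot: [179.8, 0.0, 92.3]
wrist_force: [-3.0, 1.3, 1.9]
width: 21.3
```

```bash
cat > c.py <<'E'
# usage: c.py nrow nlook sent_mm,sent_mm,... [T target]
import sys; from k import *
a=sys.argv[1:]
K=json.load(open(F)); t,L=K["path"][0]; p=[[t,L]]
for v in a[2].split(","):
    t+=1/12; L=float(np.arcsin(np.sin(L)-float(v)/165)); p.append([t,L])
K["path"]=p; json.dump(K,open(F,"w"))
cycle(int(a[0]),int(a[1]),[float(a[3]),float(a[4])] if len(a)>3 else None)
E
python3 - <<'E'
# reference now also starts with the present speed (quintic with initial velocity)
s=open('k.py').read()
i=s.index("def ref"); j=s.index("def cycle")
s=s[:i]+'''def ref(r,t):
    T=r[1]; s=min(max((t-r[0])/T,0),1); D=r[3]-r[2]; v=r[4]*T
    c=[0,v,0,10*D-6*v,-15*D+8*v,6*D-3*v]; p=np.polynomial.Polynomial(c)
    return r[2]+p(s),p.deriv()(s)/T,p.deriv(2)(s)/T**2
'''+s[j:].replace('float(x[0]),newref[1]]','float(x[0]),newref[1],float(x[1])]')
open('k.py','w').write(s)
E
python3 c.py 8 3 1,0,0,0,0,0 4 0.03
```

```text
t 7.117 L 0.0908 th -0.1695
t 7.167 L 0.0909 th -0.1671
t 7.217 L 0.0909 th -0.1644
7.2667 [553.7 -10.8 282.1] [179.8  -0.   92.3] [-1.9  1.9  2.1] L 0.0906 z err 1.8
innov 0.0087 innov -0.0010 innov -0.0010 
est th -0.1607 w 0.0680 a 1.64 d 0.0755 b 2.47  sd w 0.0104
7.35 x+0.0049 z-0.0000 L 0.061 th -0.155 ref -0.155 w 0.067
7.43 x+0.0001 z-0.0000 L 0.060 th -0.149 ref -0.149 w 0.069
7.52 x+0.0009 z-0.0000 L 0.055 th -0.144 ref -0.144 w 0.069
7.60 x+0.0007 z-0.0000 L 0.051 th -0.138 ref -0.138 w 0.070
7.68 x+0.0007 z-0.0000 L 0.046 th -0.132 ref -0.132 w 0.071
7.77 x+0.0007 z-0.0000 L 0.042 th -0.126 ref -0.126 w 0.072
7.85 x+0.0007 z-0.0000 L 0.037 th -0.120 ref -0.120 w 0.072
7.93 x+0.0007 z-0.0000 L 0.033 th -0.114 ref -0.115 w 0.073
[{"hand": 0.1, "dp": [0.0049, 0, -0.0], "twist": [0, 0, 0]}, {"hand": 0.1, "dp": [0.0001, 0, -0.0], "twist": [0, 0, 0]}, {"hand": 0.1, "dp": [0.0009, 0, -0.0], "twist": [0, 0, 0]}, {"hand": 0.1, "dp": [0.0007, 0, -0.0], "twist": [0, 0, 0]}, {"hand": 0.1, "dp": [0.0007, 0, -0.0], "twist": [0, 0, 0]}, {"hand": 0.1, "dp": [0.0007, 0, -0.0], "twist": [0, 0, 0]}, {"hand": 0.1, "dp": [0.0007, 0, -0.0], "twist": [0, 0, 0]}, {"hand": 0.1, "dp": [0.0007, 0, -0.0], "twist": [0, 0, 0]}]
```

Request:
{"name": "send_rows", "arguments": {"series": [{"hand": 0.1,"dp": [0.004,0,0],"twist": [0,0,0]},{"hand": 0.1,"dp": [0.001,0,0],"twist": [0,0,0]},{"hand": 0.1,"dp": [0.001,0,0],"twist": [0,0,0]},{"hand": 0.1,"dp": [0.001,0,0],"twist": [0,0,0]},{"hand": 0.1,"dp": [0.001,0,0],"twist": [0,0,0]},{"hand": 0.1,"dp": [0.001,0,0],"twist": [0,0,0]}]}}

```text
time_s: 7.77
ee_pos: [553.5, -3.3, 282.5]
ee_rot: [179.7, 0.2, 92.2]
wrist_force: [-1.8, -1.9, 3.1]
width: 21.5
```

```bash
python3 c.py 8 3 4,1,1,1,1,1
```

```text
t 7.767 L 0.0449 th -0.1180
t 7.817 L 0.0433 th -0.1122
t 7.867 L 0.0438 th -0.1084
7.9167 [553.5  -3.1 282.5] [179.7   0.2  92.2] [-2.5 -2.3  3.5] L 0.0441 z err 1.6
innov 0.0077 innov 0.0011 innov -0.0009 
est th -0.1031 w 0.1018 a 1.70 d 0.0704 b 2.47  sd w 0.0103
8.00 x+0.0058 z-0.0000 L 0.009 th -0.095 ref -0.110 w 0.098
8.08 x+0.0058 z+0.0000 L -0.026 th -0.087 ref -0.104 w 0.089
8.17 x+0.0041 z+0.0002 L -0.051 th -0.080 ref -0.098 w 0.077
8.25 x-0.0021 z-0.0001 L -0.038 th -0.074 ref -0.092 w 0.071
8.33 x-0.0006 z-0.0000 L -0.034 th -0.068 ref -0.086 w 0.066
8.42 x-0.0005 z-0.0000 L -0.031 th -0.063 ref -0.080 w 0.063
8.50 x-0.0002 z-0.0000 L -0.030 th -0.058 ref -0.074 w 0.061
8.58 x+0.0000 z+0.0000 L -0.030 th -0.053 ref -0.068 w 0.059
[{"hand": 0.1, "dp": [0.0058, 0, -0.0], "twist": [0, 0, 0]}, {"hand": 0.1, "dp": [0.0058, 0, 0.0], "twist": [0, 0, 0]}, {"hand": 0.1, "dp": [0.0041, 0, 0.0002], "twist": [0, 0, 0]}, {"hand": 0.1, "dp": [-0.0021, 0, -0.0001], "twist": [0, 0, 0]}, {"hand": 0.1, "dp": [-0.0006, 0, -0.0], "twist": [0, 0, 0]}, {"hand": 0.1, "dp": [-0.0005, 0, -0.0], "twist": [0, 0, 0]}, {"hand": 0.1, "dp": [-0.0002, 0, -0.0], "twist": [0, 0, 0]}, {"hand": 0.1, "dp": [0.0, 0, 0.0], "twist": [0, 0, 0]}]
```

Request:
{"name": "send_rows", "arguments": {"series": [{"hand": 0.1,"dp": [0.006,0,0],"twist": [0,0,0]},{"hand": 0.1,"dp": [0.006,0,0],"twist": [0,0,0]},{"hand": 0.1,"dp": [0.003,0,0],"twist": [0,0,0]},{"hand": 0.1,"dp": [-0.001,0,0],"twist": [0,0,0]},{"hand": 0.1,"dp": [-0.001,0,0],"twist": [0,0,0]}]}}

```text
time_s: 8.33
ee_pos: [553.4, 11.9, 282.5]
ee_rot: [179.7, 0.2, 92.2]
wrist_force: [-1.3, -0.3, 2.6]
width: 21.3
```

```bash
python3 c.py 8 3 6,6,3,-1,-1 3 0.03
```

```text
t 8.333 L -0.0470 th -0.0719
t 8.383 L -0.0458 th -0.0699
t 8.433 L -0.0449 th -0.0672
8.4833 [553.4  11.5 282.5] [179.7   0.2  92.2] [-2.6 -0.4  3. ] L -0.0444 z err 1.7
innov -0.0035 innov -0.0005 innov 0.0005 
est th -0.0653 w 0.0387 a 1.64 d 0.0711 b 2.49  sd w 0.0105
8.57 x-0.0058 z+0.0000 L -0.009 th -0.062 ref -0.062 w 0.042
8.65 x+0.0010 z+0.0000 L -0.015 th -0.058 ref -0.059 w 0.042
8.73 x-0.0000 z-0.0000 L -0.015 th -0.055 ref -0.056 w 0.043
8.82 x+0.0002 z+0.0000 L -0.017 th -0.051 ref -0.052 w 0.043
8.90 x+0.0003 z+0.0000 L -0.018 th -0.048 ref -0.049 w 0.044
8.98 x+0.0003 z+0.0000 L -0.021 th -0.044 ref -0.045 w 0.045
9.07 x+0.0004 z+0.0000 L -0.023 th -0.040 ref -0.042 w 0.046
9.15 x+0.0005 z+0.0000 L -0.026 th -0.036 ref -0.038 w 0.046
[{"hand": 0.1, "dp": [-0.0058, 0, 0.0], "twist": [0, 0, 0]}, {"hand": 0.1, "dp": [0.001, 0, 0.0], "twist": [0, 0, 0]}, {"hand": 0.1, "dp": [-0.0, 0, -0.0], "twist": [0, 0, 0]}, {"hand": 0.1, "dp": [0.0002, 0, 0.0], "twist": [0, 0, 0]}, {"hand": 0.1, "dp": [0.0003, 0, 0.0], "twist": [0, 0, 0]}, {"hand": 0.1, "dp": [0.0003, 0, 0.0], "twist": [0, 0, 0]}, {"hand": 0.1, "dp": [0.0004, 0, 0.0], "twist": [0, 0, 0]}, {"hand": 0.1, "dp": [0.0005, 0, 0.0], "twist": [0, 0, 0]}]
```

Request:
{"name": "send_rows", "arguments": {"series": [{"hand": 0.1,"dp": [-0.005,0,0],"twist": [0,0,0]},{"hand": 0.1,"dp": [0,0,0],"twist": [0,0,0]},{"hand": 0.1,"dp": [0,0,0],"twist": [0,0,0]},{"hand": 0.1,"dp": [0.0005,0,0],"twist": [0,0,0]},{"hand": 0.1,"dp": [0.0005,0,0],"twist": [0,0,0]},{"hand": 0.1,"dp": [0.0005,0,0],"twist": [0,0,0]}]}}

```text
time_s: 8.98
ee_pos: [553.4, 8.1, 282.5]
ee_rot: [179.7, 0.1, 92.1]
wrist_force: [-2.1, -0.3, 1.8]
width: 21.5
```

```bash
python3 c.py 8 3 -5,0,0,.5,.5,.5 
```

```text
t 8.983 L -0.0237 th -0.0447
t 9.033 L -0.0240 th -0.0428
t 9.083 L -0.0240 th -0.0401
9.1333 [553.4   8.1 282.5] [1.797e+02 1.000e-01 9.210e+01] [-1.1 -0.4  3.3] L -0.0237 z err 1.6
innov -0.0002 innov -0.0002 innov 0.0006 
est th -0.0380 w 0.0457 a 1.65 d 0.0712 b 2.49  sd w 0.0099
9.22 x+0.0004 z+0.0000 L -0.026 th -0.034 ref -0.035 w 0.047
9.30 x+0.0006 z+0.0000 L -0.030 th -0.030 ref -0.031 w 0.047
9.38 x+0.0006 z+0.0000 L -0.034 th -0.026 ref -0.027 w 0.048
9.47 x+0.0006 z+0.0000 L -0.038 th -0.022 ref -0.023 w 0.048
9.55 x+0.0007 z+0.0000 L -0.042 th -0.018 ref -0.019 w 0.047
9.63 x+0.0007 z+0.0000 L -0.046 th -0.014 ref -0.015 w 0.047
9.72 x+0.0007 z+0.0000 L -0.050 th -0.011 ref -0.011 w 0.046
9.80 x+0.0007 z+0.0000 L -0.054 th -0.007 ref -0.008 w 0.045
[{"hand": 0.1, "dp": [0.0004, 0, 0.0], "twist": [0, 0, 0]}, {"hand": 0.1, "dp": [0.0006, 0, 0.0], "twist": [0, 0, 0]}, {"hand": 0.1, "dp": [0.0006, 0, 0.0], "twist": [0, 0, 0]}, {"hand": 0.1, "dp": [0.0006, 0, 0.0], "twist": [0, 0, 0]}, {"hand": 0.1, "dp": [0.0007, 0, 0.0], "twist": [0, 0, 0]}, {"hand": 0.1, "dp": [0.0007, 0, 0.0], "twist": [0, 0, 0]}, {"hand": 0.1, "dp": [0.0007, 0, 0.0], "twist": [0, 0, 0]}, {"hand": 0.1, "dp": [0.0007, 0, 0.0], "twist": [0, 0, 0]}]
```

Model fits well now (innovation below 0.001).

Request:
{"name": "send_rows", "arguments": {"series": [{"hand": 0.1,"dp": [0.0005,0,0],"twist": [0,0,0]},{"hand": 0.1,"dp": [0.0005,0,0],"twist": [0,0,0]},{"hand": 0.1,"dp": [0.0006,0,0],"twist": [0,0,0]},{"hand": 0.1,"dp": [0.0006,0,0],"twist": [0,0,0]},{"hand": 0.1,"dp": [0.0007,0,0],"twist": [0,0,0]},{"hand": 0.1,"dp": [0.0007,0,0],"twist": [0,0,0]},{"hand": 0.1,"dp": [0.0007,0,0],"twist": [0,0,0]},{"hand": 0.1,"dp": [0.0007,0,0],"twist": [0,0,0]}]}}

```text
time_s: 9.8
ee_pos: [553.3, 12.1, 282.4]
ee_rot: [179.7, 0.2, 92.1]
wrist_force: [-1.1, -2.4, 2.1]
width: 21.4
```

```bash
python3 c.py 8 3 .5,.5,.6,.6,.7,.7,.7,.7 
```

```text
t 9.800 L -0.0480 th -0.0131
t 9.850 L -0.0487 th -0.0121
t 9.900 L -0.0486 th -0.0104
9.95 [553.4  12.1 282.4] [179.7   0.2  92.1] [-0.1 -2.8  1.7] L -0.0484 z err 1.6
innov -0.0065 innov -0.0006 innov -0.0000 
est th -0.0090 w 0.0290 a 1.58 d 0.0705 b 2.49  sd w 0.0101
10.03 x-0.0047 z-0.0000 L -0.020 th -0.006 ref 0.003 w 0.037
10.12 x+0.0029 z+0.0001 L -0.038 th -0.003 ref 0.006 w 0.038
10.20 x+0.0014 z+0.0001 L -0.046 th 0.000 ref 0.009 w 0.038
10.28 x+0.0013 z+0.0001 L -0.054 th 0.003 ref 0.012 w 0.038
10.37 x+0.0011 z+0.0001 L -0.060 th 0.006 ref 0.015 w 0.036
10.45 x+0.0009 z+0.0001 L -0.066 th 0.009 ref 0.018 w 0.034
10.53 x+0.0008 z+0.0001 L -0.071 th 0.012 ref 0.020 w 0.031
10.62 x+0.0006 z+0.0000 L -0.074 th 0.014 ref 0.022 w 0.028
[{"hand": 0.1, "dp": [-0.0047, 0, -0.0], "twist": [0, 0, 0]}, {"hand": 0.1, "dp": [0.0029, 0, 0.0001], "twist": [0, 0, 0]}, {"hand": 0.1, "dp": [0.0014, 0, 0.0001], "twist": [0, 0, 0]}, {"hand": 0.1, "dp": [0.0013, 0, 0.0001], "twist": [0, 0, 0]}, {"hand": 0.1, "dp": [0.0011, 0, 0.0001], "twist": [0, 0, 0]}, {"hand": 0.1, "dp": [0.0009, 0, 0.0001], "twist": [0, 0, 0]}, {"hand": 0.1, "dp": [0.0008, 0, 0.0001], "twist": [0, 0, 0]}, {"hand": 0.1, "dp": [0.0006, 0, 0.0], "twist": [0, 0, 0]}]
```

Request:
{"name": "send_rows", "arguments": {"series": [{"hand": 0.1,"dp": [-0.003,0,0],"twist": [0,0,0]},{"hand": 0.1,"dp": [0.001,0,0],"twist": [0,0,0]},{"hand": 0.1,"dp": [0.0015,0,0],"twist": [0,0,0]},{"hand": 0.1,"dp": [0.0015,0,0],"twist": [0,0,0]},{"hand": 0.1,"dp": [0.001,0,0],"twist": [0,0,0]},{"hand": 0.1,"dp": [0.001,0,0],"twist": [0,0,0]},{"hand": 0.1,"dp": [0.001,0,0],"twist": [0,0,0]}]}}

```text
time_s: 10.53
ee_pos: [553.3, 16.2, 282.5]
ee_rot: [179.6, 0.2, 92.1]
wrist_force: [-0.5, -1.6, 0.4]
width: 21.5
```

```bash
cat > p.py <<'E'
from h import *
b,_=arm.get_image("top"); cv2.imwrite("pics/tp.png",b); cv2.imwrite("pics/tpc.png",cv2.resize(b[135:185,225:295],None,fx=10,fy=10,interpolation=cv2.INTER_NEAREST))
E
python3 p.py; python3 c.py 8 2 -3,1,1.5,1.5,1,1,1 2 0.03
```

```text
t 10.583 L -0.0748 th 0.0147
t 10.633 L -0.0743 th 0.0158
10.6833 [553.3  16.3 282.5] [179.6   0.2  92.1] [-1.3 -1.4  2.8] L -0.0738 z err 2.0
innov 0.0024 innov -0.0005 
est th 0.0173 w 0.0275 a 1.59 d 0.0706 b 2.49  sd w 0.0105
10.77 x-0.0007 z+0.0002 L -0.069 th 0.020 ref 0.020 w 0.027
10.85 x+0.0011 z+0.0001 L -0.076 th 0.022 ref 0.022 w 0.025
10.93 x+0.0006 z+0.0000 L -0.080 th 0.024 ref 0.024 w 0.022
11.02 x+0.0005 z+0.0000 L -0.083 th 0.025 ref 0.026 w 0.019
11.10 x+0.0004 z+0.0000 L -0.085 th 0.027 ref 0.027 w 0.016
11.18 x+0.0003 z+0.0000 L -0.087 th 0.028 ref 0.029 w 0.013
11.27 x+0.0001 z+0.0000 L -0.088 th 0.029 ref 0.030 w 0.010
11.35 x+0.0000 z+0.0000 L -0.088 th 0.030 ref 0.031 w 0.008
[{"hand": 0.1, "dp": [-0.0007, 0, 0.0002], "twist": [0, 0, 0]}, {"hand": 0.1, "dp": [0.0011, 0, 0.0001], "twist": [0, 0, 0]}, {"hand": 0.1, "dp": [0.0006, 0, 0.0], "twist": [0, 0, 0]}, {"hand": 0.1, "dp": [0.0005, 0, 0.0], "twist": [0, 0, 0]}, {"hand": 0.1, "dp": [0.0004, 0, 0.0], "twist": [0, 0, 0]}, {"hand": 0.1, "dp": [0.0003, 0, 0.0], "twist": [0, 0, 0]}, {"hand": 0.1, "dp": [0.0001, 0, 0.0], "twist": [0, 0, 0]}, {"hand": 0.1, "dp": [0.0, 0, 0.0], "twist": [0, 0, 0]}]
```

View pics/tpc.png

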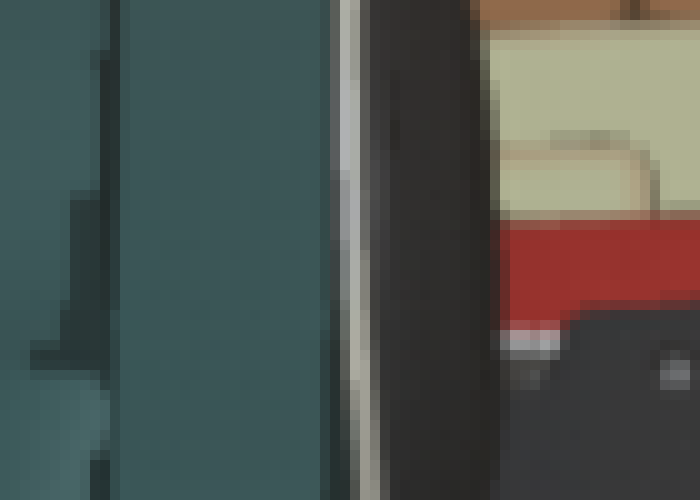

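The arm's elbow hides the pointer in the top view at this pose, so I'll check it in the side view.

Request:
{"name": "send_rows", "arguments": {"series": [{"hand": 0.1,"dp": [0,0,0],"twist": [0,0,0]},{"hand": 0.1,"dp": [0.0005,0,0],"twist": [0,0,0]},{"hand": 0.1,"dp": [0.0006,0,0],"twist": [0,0,0]},{"hand": 0.1,"dp": [0.0005,0,0],"twist": [0,0,0]},{"hand": 0.1,"dp": [0.0004,0,0],"twist": [0,0,0]},{"hand": 0.1,"dp": [0.0003,0,0],"twist": [0,0,0]},{"hand": 0.1,"dp": [0,0,0],"twist": [0,0,0]}]}}

```text
time_s: 11.27
ee_pos: [553.2, 18.5, 282.5]
ee_rot: [179.6, 0.2, 92.1]
wrist_force: [-1.1, -2.2, 1.9]
width: 21.5
```

```bash
sed -i 's/s=arm.sense(); a,_=arm.get_image("side");/s=arm.sense(); a,_=arm.get_image("side"); cv2.imwrite("pics\/last.png",a);/' h.py
python3 c.py 8 3 0,.5,.6,.5,.4,.3,0 
python3 -c "
import cv2
a=cv2.imread('pics/last.png'); cv2.imwrite('pics/lc.png',cv2.resize(a[140:200,330:420],None,fx=8,fy=8))"
```

```text
t 11.267 L -0.0872 th 0.0288
t 11.317 L -0.0868 th 0.0292
t 11.367 L -0.0867 th 0.0293
11.4167 [553.2  18.4 282.5] [179.6   0.2  92.1] [-0.6 -1.6  2.4] L -0.0868 z err 2.1
innov 0.0004 innov -0.0001 innov -0.0003 
est th 0.0296 w 0.0037 a 1.59 d 0.0705 b 2.50  sd w 0.0096
11.50 x-0.0006 z+0.0003 L -0.083 th 0.030 ref 0.032 w 0.002
11.58 x+0.0001 z+0.0000 L -0.083 th 0.030 ref 0.032 w 0.001
11.67 x-0.0001 z-0.0000 L -0.082 th 0.030 ref 0.032 w -0.000
11.75 x-0.0002 z-0.0000 L -0.081 th 0.030 ref 0.032 w -0.001
11.83 x-0.0002 z-0.0000 L -0.080 th 0.030 ref 0.032 w -0.002
11.92 x-0.0003 z-0.0000 L -0.078 th 0.030 ref 0.032 w -0.002
12.00 x-0.0003 z-0.0000 L -0.077 th 0.030 ref 0.031 w -0.002
12.08 x-0.0002 z-0.0000 L -0.075 th 0.029 ref 0.031 w -0.002
[{"hand": 0.1, "dp": [-0.0006, 0, 0.0003], "twist": [0, 0, 0]}, {"hand": 0.1, "dp": [0.0001, 0, 0.0], "twist": [0, 0, 0]}, {"hand": 0.1, "dp": [-0.0001, 0, -0.0], "twist": [0, 0, 0]}, {"hand": 0.1, "dp": [-0.0002, 0, -0.0], "twist": [0, 0, 0]}, {"hand": 0.1, "dp": [-0.0002, 0, -0.0], "twist": [0, 0, 0]}, {"hand": 0.1, "dp": [-0.0003, 0, -0.0], "twist": [0, 0, 0]}, {"hand": 0.1, "dp": [-0.0003, 0, -0.0], "twist": [0, 0, 0]}, {"hand": 0.1, "dp": [-0.0002, 0, -0.0], "twist": [0, 0, 0]}]
```

View pics/lc.png

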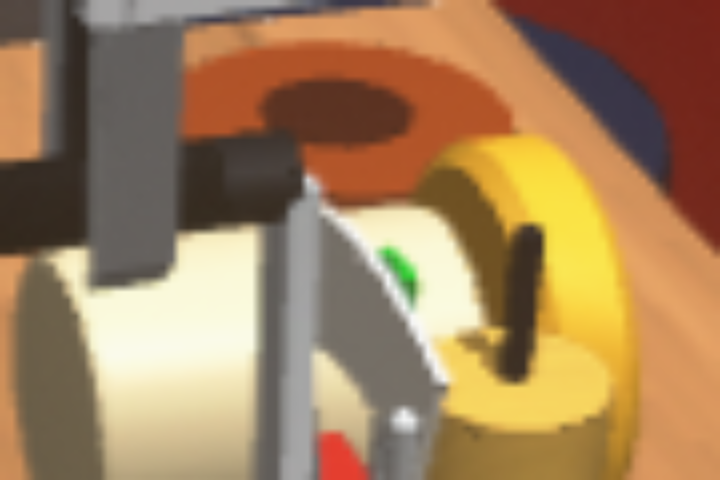

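```bash
python3 - <<'E'
from h import *
W=lambda x,r,a:PIN+R@np.array([x,-r*np.sin(a),r*np.cos(a)])
for a in(0,.03,.06): print("side tip",a,proj("side",W(0,150,a)), "base110",proj("side",W(0,110,a)))
print("top tip -.2",proj("top",W(0,150,-.2)),"base",proj("top",W(0,110,-.2)))
for a in(0,.03,.06): print("top sector",a,proj("top",W(-34,147,a)),"side",proj("side",W(-34,147,a)))
E
```

```text
side tip 0 [[395.27248873 166.75416307]] base110 [[393.65189918 185.00810654]]
side tip 0.03 [[396.16666928 167.8023307 ]] base110 [[394.28932075 185.80429783]]
side tip 0.06 [[397.06036503 168.9198682 ]] base110 [[394.92525946 186.64800557]]
top tip -.2 [[234.60615068 146.10429914]] base [[242.3952184  151.71790603]]
top sector 0 [[253.64321672 165.59824825]] side [[378.740759  170.2696526]]
top sector 0.03 [[256.3455699 165.4760258]] side [[379.56748355 171.31529408]]
top sector 0.06 [[259.05239204 165.37184816]] side [[380.39452457 172.42907759]]
```

Everything is consistent: the predicted and seen pointer tips match, the sector is at about 0.033 and the rocker at about 0.03. Now holding.

Request:
{"name": "send_rows", "arguments": {"series": [{"hand": 0.1,"dp": [-0.0005,0,0],"twist": [0,0,0]},{"hand": 0.1,"dp": [0,0,0],"twist": [0,0,0]},{"hand": 0.1,"dp": [0,0,0],"twist": [0,0,0]},{"hand": 0.1,"dp": [0,0,0],"twist": [0,0,0]},{"hand": 0.1,"dp": [0,0,0],"twist": [0,0,0]},{"hand": 0.1,"dp": [0,0,0],"twist": [0,0,0]},{"hand": 0.1,"dp": [0,0,0],"twist": [0,0,0]}]}}

```text
time_s: 12.0
ee_pos: [553.3, 18.0, 282.5]
ee_rot: [179.6, 0.2, 92.1]
wrist_force: [-0.6, -2.3, 1.9]
width: 21.4
```

```bash
python3 c.py 8 3 -.5,0,0,0,0,0,0
```

```text
t 12.000 L -0.0839 th 0.0289
t 12.050 L -0.0838 th 0.0287
t 12.100 L -0.0838 th 0.0285
12.15 [553.2  18.  282.5] [179.6   0.2  92.1] [-0.8 -1.7  1.8] L -0.0840 z err 2.1
innov 0.0003 innov 0.0002 innov 0.0003 
est th 0.0281 w -0.0077 a 1.60 d 0.0707 b 2.49  sd w 0.0095
12.23 x-0.0037 z+0.0002 L -0.061 th 0.028 ref 0.031 w -0.003
12.32 x+0.0008 z+0.0001 L -0.066 th 0.027 ref 0.030 w -0.002
12.40 x+0.0001 z+0.0000 L -0.067 th 0.027 ref 0.030 w 0.000
12.48 x+0.0003 z+0.0000 L -0.069 th 0.027 ref 0.030 w 0.001
12.57 x+0.0003 z+0.0000 L -0.071 th 0.028 ref 0.030 w 0.002
12.65 x+0.0004 z+0.0000 L -0.073 th 0.028 ref 0.030 w 0.002
12.73 x+0.0002 z+0.0000 L -0.075 th 0.028 ref 0.030 w 0.002
12.82 x+0.0001 z+0.0000 L -0.075 th 0.028 ref 0.030 w 0.002
[{"hand": 0.1, "dp": [-0.0037, 0, 0.0002], "twist": [0, 0, 0]}, {"hand": 0.1, "dp": [0.0008, 0, 0.0001], "twist": [0, 0, 0]}, {"hand": 0.1, "dp": [0.0001, 0, 0.0], "twist": [0, 0, 0]}, {"hand": 0.1, "dp": [0.0003, 0, 0.0], "twist": [0, 0, 0]}, {"hand": 0.1, "dp": [0.0003, 0, 0.0], "twist": [0, 0, 0]}, {"hand": 0.1, "dp": [0.0004, 0, 0.0], "twist": [0, 0, 0]}, {"hand": 0.1, "dp": [0.0002, 0, 0.0], "twist": [0, 0, 0]}, {"hand": 0.1, "dp": [0.0001, 0, 0.0], "twist": [0, 0, 0]}]
```

Request:
{"name": "send_rows", "arguments": {"series": [{"hand": 0.1,"dp": [-0.0025,0,0.0002],"twist": [0,0,0]},{"hand": 0.1,"dp": [0,0,0],"twist": [0,0,0]},{"hand": 0.1,"dp": [0,0,0],"twist": [0,0,0]},{"hand": 0.1,"dp": [0.0005,0,0],"twist": [0,0,0]},{"hand": 0.1,"dp": [0.0005,0,0],"twist": [0,0,0]},{"hand": 0.1,"dp": [0.0003,0,0],"twist": [0,0,0]},{"hand": 0.1,"dp": [0.0002,0,0],"twist": [0,0,0]},{"hand": 0.1,"dp": [0,0,0],"twist": [0,0,0]}]}}

```text
time_s: 12.82
ee_pos: [553.3, 17.7, 282.6]
ee_rot: [179.6, 0.1, 92.1]
wrist_force: [-1.5, -2.2, 2.7]
width: 21.2
```

```bash
python3 c.py 10 3 -2.5,0,0,.5,.5,.3,.2,0
```

```text
t 12.817 L -0.0819 th 0.0196
t 12.867 L -0.0817 th 0.0189
t 12.917 L -0.0816 th 0.0177
12.9667 [553.3  17.6 282.6] [1.796e+02 1.000e-01 9.210e+01] [-1.1 -1.4  0.9] L -0.0818 z err 2.1
innov -0.0061 innov 0.0002 innov -0.0001 
est th 0.0167 w -0.0222 a 1.58 d 0.0704 b 2.50  sd w 0.0095
13.05 x-0.0058 z+0.0001 L -0.047 th 0.015 ref 0.030 w -0.015
13.13 x-0.0047 z-0.0002 L -0.018 th 0.014 ref 0.030 w -0.003
13.22 x+0.0029 z+0.0001 L -0.036 th 0.014 ref 0.030 w 0.002
13.30 x+0.0012 z+0.0000 L -0.043 th 0.015 ref 0.030 w 0.006
13.38 x+0.0011 z+0.0001 L -0.050 th 0.015 ref 0.030 w 0.008
13.47 x+0.0009 z+0.0000 L -0.055 th 0.016 ref 0.030 w 0.010
13.55 x+0.0007 z+0.0000 L -0.060 th 0.017 ref 0.030 w 0.011
13.63 x+0.0005 z+0.0000 L -0.063 th 0.018 ref 0.030 w 0.011
13.72 x+0.0004 z+0.0000 L -0.066 th 0.019 ref 0.030 w 0.011
13.80 x+0.0003 z+0.0000 L -0.068 th 0.020 ref 0.030 w 0.011
[{"hand": 0.1, "dp": [-0.0058, 0, 0.0001], "twist": [0, 0, 0]}, {"hand": 0.1, "dp": [-0.0047, 0, -0.0002], "twist": [0, 0, 0]}, {"hand": 0.1, "dp": [0.0029, 0, 0.0001], "twist": [0, 0, 0]}, {"hand": 0.1, "dp": [0.0012, 0, 0.0], "twist": [0, 0, 0]}, {"hand": 0.1, "dp": [0.0011, 0, 0.0001], "twist": [0, 0, 0]}, {"hand": 0.1, "dp": [0.0009, 0, 0.0], "twist": [0, 0, 0]}, {"hand": 0.1, "dp": [0.0007, 0, 0.0], "twist": [0, 0, 0]}, {"hand": 0.1, "dp": [0.0005, 0, 0.0], "twist": [0, 0, 0]}, {"hand": 0.1, "dp": [0.0004, 0, 0.0], "twist": [0, 0, 0]}, {"hand": 0.1, "dp": [0.0003, 0, 0.0], "twist": [0, 0, 0]}]
```

Request:
{"name": "send_rows", "arguments": {"series": [{"hand": 0.1,"dp": [-0.006,0,0],"twist": [0,0,0]},{"hand": 0.1,"dp": [-0.005,0,0],"twist": [0,0,0]},{"hand": 0.1,"dp": [0.002,0,0],"twist": [0,0,0]},{"hand": 0.1,"dp": [0.002,0,0],"twist": [0,0,0]},{"hand": 0.1,"dp": [0.001,0,0],"twist": [0,0,0]},{"hand": 0.1,"dp": [0.001,0,0],"twist": [0,0,0]},{"hand": 0.1,"dp": [0.001,0,0],"twist": [0,0,0]}]}}

```text
time_s: 13.55
ee_pos: [553.4, 13.8, 282.5]
ee_rot: [179.6, 0.1, 92.1]
wrist_force: [-1.6, -1.7, 3.1]
width: 21.4
```

```bash
python3 c.py 8 3 -6,-5,2,2,1,1,1 2 0.032
```

```text
t 13.550 L -0.0587 th 0.0174
t 13.600 L -0.0604 th 0.0182
t 13.650 L -0.0598 th 0.0192
13.7 [553.4  13.9 282.6] [1.796e+02 1.000e-01 9.210e+01] [-0.8 -0.9  2. ] L -0.0593 z err 1.9
innov -0.0013 innov 0.0001 innov 0.0003 
est th 0.0200 w 0.0176 a 1.58 d 0.0703 b 2.50  sd w 0.0093
13.78 x+0.0015 z+0.0002 L -0.068 th 0.021 ref 0.021 w 0.017
13.87 x+0.0003 z+0.0000 L -0.070 th 0.023 ref 0.023 w 0.016
13.95 x+0.0004 z+0.0000 L -0.073 th 0.024 ref 0.024 w 0.015
14.03 x+0.0003 z+0.0000 L -0.075 th 0.025 ref 0.025 w 0.014
14.12 x+0.0003 z+0.0000 L -0.077 th 0.026 ref 0.027 w 0.012
14.20 x+0.0002 z+0.0000 L -0.078 th 0.027 ref 0.028 w 0.011
14.28 x+0.0002 z+0.0000 L -0.079 th 0.028 ref 0.029 w 0.009
14.37 x+0.0001 z+0.0000 L -0.080 th 0.029 ref 0.029 w 0.008
[{"hand": 0.1, "dp": [0.0015, 0, 0.0002], "twist": [0, 0, 0]}, {"hand": 0.1, "dp": [0.0003, 0, 0.0], "twist": [0, 0, 0]}, {"hand": 0.1, "dp": [0.0004, 0, 0.0], "twist": [0, 0, 0]}, {"hand": 0.1, "dp": [0.0003, 0, 0.0], "twist": [0, 0, 0]}, {"hand": 0.1, "dp": [0.0003, 0, 0.0], "twist": [0, 0, 0]}, {"hand": 0.1, "dp": [0.0002, 0, 0.0], "twist": [0, 0, 0]}, {"hand": 0.1, "dp": [0.0002, 0, 0.0], "twist": [0, 0, 0]}, {"hand": 0.1, "dp": [0.0001, 0, 0.0], "twist": [0, 0, 0]}]
```

Request:
{"name": "send_rows", "arguments": {"series": [{"hand": 0.1,"dp": [0.001,0,0],"twist": [0,0,0]},{"hand": 0.1,"dp": [0,0,0],"twist": [0,0,0]},{"hand": 0.1,"dp": [0.001,0,0],"twist": [0,0,0]},{"hand": 0.1,"dp": [0,0,0],"twist": [0,0,0]},{"hand": 0.1,"dp": [0.001,0,0],"twist": [0,0,0]},{"hand": 0.1,"dp": [0,0,0],"twist": [0,0,0]},{"hand": 0.1,"dp": [0,0,0],"twist": [0,0,0]},{"hand": 0.1,"dp": [0,0,0],"twist": [0,0,0]}]}}

```text
time_s: 14.37
ee_pos: [553.3, 17.1, 282.6]
ee_rot: [179.6, 0.1, 92.1]
wrist_force: [-0.1, -2.3, 2.2]
width: 21.5
```

```bash
python3 c.py 10 3 1,0,1,0,1,0,0,0 2 0.032
```

```text
t 14.367 L -0.0788 th 0.0305
t 14.417 L -0.0786 th 0.0310
t 14.467 L -0.0785 th 0.0315
14.5167 [553.3  17.1 282.6] [1.796e+02 1.000e-01 9.210e+01] [-0.4 -1.1  2. ] L -0.0785 z err 2.1
innov 0.0001 innov -0.0001 innov -0.0001 
est th 0.0320 w 0.0094 a 1.58 d 0.0703 b 2.50  sd w 0.0095
14.60 x-0.0002 z+0.0003 L -0.078 th 0.033 ref 0.033 w 0.009
14.68 x+0.0005 z+0.0000 L -0.081 th 0.033 ref 0.033 w 0.008
14.77 x+0.0003 z+0.0000 L -0.082 th 0.034 ref 0.034 w 0.006
14.85 x+0.0002 z+0.0000 L -0.084 th 0.035 ref 0.035 w 0.005
14.93 x+0.0001 z+0.0000 L -0.084 th 0.035 ref 0.035 w 0.003
15.02 x+0.0001 z+0.0000 L -0.085 th 0.035 ref 0.035 w 0.002
15.10 x+0.0000 z+0.0000 L -0.085 th 0.035 ref 0.036 w 0.000
15.18 x-0.0001 z-0.0000 L -0.085 th 0.035 ref 0.036 w -0.001
15.27 x-0.0001 z-0.0000 L -0.084 th 0.035 ref 0.036 w -0.002
15.35 x-0.0001 z-0.0000 L -0.083 th 0.035 ref 0.035 w -0.003
[{"hand": 0.1, "dp": [-0.0002, 0, 0.0003], "twist": [0, 0, 0]}, {"hand": 0.1, "dp": [0.0005, 0, 0.0], "twist": [0, 0, 0]}, {"hand": 0.1, "dp": [0.0003, 0, 0.0], "twist": [0, 0, 0]}, {"hand": 0.1, "dp": [0.0002, 0, 0.0], "twist": [0, 0, 0]}, {"hand": 0.1, "dp": [0.0001, 0, 0.0], "twist": [0, 0, 0]}, {"hand": 0.1, "dp": [0.0001, 0, 0.0], "twist": [0, 0, 0]}, {"hand": 0.1, "dp": [0.0, 0, 0.0], "twist": [0, 0, 0]}, {"hand": 0.1, "dp": [-0.0001, 0, -0.0], "twist": [0, 0, 0]}, {"hand": 0.1, "dp": [-0.0001, 0, -0.0], "twist": [0, 0, 0]}, {"hand": 0.1, "dp": [-0.0001, 0, -0.0], "twist": [0, 0, 0]}]
```

Request:
{"name": "send_rows", "arguments": {"series": [{"hand": 0.1,"dp": [0.001,0,0],"twist": [0,0,0]},{"hand": 0.1,"dp": [0,0,0],"twist": [0,0,0]},{"hand": 0.1,"dp": [0,0,0],"twist": [0,0,0]},{"hand": 0.1,"dp": [0,0,0],"twist": [0,0,0]},{"hand": 0.1,"dp": [0,0,0],"twist": [0,0,0]},{"hand": 0.1,"dp": [0,0,0],"twist": [0,0,0]},{"hand": 0.1,"dp": [0,0,0],"twist": [0,0,0]},{"hand": 0.1,"dp": [0,0,0],"twist": [0,0,0]}]}}

```text
time_s: 15.18
ee_pos: [553.3, 18.1, 282.6]
ee_rot: [179.6, 0.1, 92.1]
wrist_force: [-0.2, -3.0, 0.6]
width: 21.6
```

```bash
python3 c.py 10 3 1,0,0,0,0,0,0,0 2 0.032
```

```text
t 15.183 L -0.0844 th 0.0365
t 15.233 L -0.0843 th 0.0365
t 15.283 L -0.0844 th 0.0364
15.3333 [553.3  18.1 282.6] [1.796e+02 1.000e-01 9.210e+01] [-0.7 -1.8  1.6] L -0.0845 z err 2.2
innov 0.0031 innov -0.0001 innov -0.0001 
est th 0.0364 w -0.0008 a 1.58 d 0.0704 b 2.50  sd w 0.0095
15.42 x-0.0007 z+0.0003 L -0.080 th 0.036 ref 0.036 w -0.001
15.50 x+0.0002 z+0.0000 L -0.081 th 0.036 ref 0.036 w -0.001
15.58 x+0.0000 z+0.0000 L -0.082 th 0.036 ref 0.036 w -0.002
15.67 x+0.0000 z+0.0000 L -0.082 th 0.036 ref 0.036 w -0.002
15.75 x-0.0000 z-0.0000 L -0.081 th 0.036 ref 0.036 w -0.003
15.83 x-0.0000 z-0.0000 L -0.081 th 0.036 ref 0.036 w -0.003
15.92 x-0.0001 z-0.0000 L -0.081 th 0.035 ref 0.035 w -0.003
16.00 x-0.0001 z-0.0000 L -0.080 th 0.035 ref 0.035 w -0.004
16.08 x-0.0001 z-0.0000 L -0.080 th 0.035 ref 0.035 w -0.004
16.17 x-0.0001 z-0.0000 L -0.079 th 0.034 ref 0.035 w -0.004
[{"hand": 0.1, "dp": [-0.0007, 0, 0.0003], "twist": [0, 0, 0]}, {"hand": 0.1, "dp": [0.0002, 0, 0.0], "twist": [0, 0, 0]}, {"hand": 0.1, "dp": [0.0, 0, 0.0], "twist": [0, 0, 0]}, {"hand": 0.1, "dp": [0.0, 0, 0.0], "twist": [0, 0, 0]}, {"hand": 0.1, "dp": [-0.0, 0, -0.0], "twist": [0, 0, 0]}, {"hand": 0.1, "dp": [-0.0, 0, -0.0], "twist": [0, 0, 0]}, {"hand": 0.1, "dp": [-0.0001, 0, -0.0], "twist": [0, 0, 0]}, {"hand": 0.1, "dp": [-0.0001, 0, -0.0], "twist": [0, 0, 0]}, {"hand": 0.1, "dp": [-0.0001, 0, -0.0], "twist": [0, 0, 0]}, {"hand": 0.1, "dp": [-0.0001, 0, -0.0], "twist": [0, 0, 0]}]
```

Nearly balanced, so I hold for 8 rows with a small nudge.

Request:
{"name": "send_rows", "arguments": {"series": [{"hand": 0.1,"dp": [-0.0005,0,0],"twist": [0,0,0]},{"hand": 0.1,"dp": [0,0,0],"twist": [0,0,0]},{"hand": 0.1,"dp": [0,0,0],"twist": [0,0,0]},{"hand": 0.1,"dp": [0,0,0],"twist": [0,0,0]},{"hand": 0.1,"dp": [0,0,0],"twist": [0,0,0]},{"hand": 0.1,"dp": [0,0,0],"twist": [0,0,0]},{"hand": 0.1,"dp": [0,0,0],"twist": [0,0,0]},{"hand": 0.1,"dp": [0,0,0],"twist": [0,0,0]}]}}

```text
time_s: 16.0
ee_pos: [553.3, 17.6, 282.6]
ee_rot: [179.6, 0.1, 92.1]
wrist_force: [-0.8, -1.7, 2.5]
width: 21.4
```

```bash
python3 c.py 10 3 -.5,0,0,0,0,0,0,0 2 0.032
```

```text
t 16.000 L -0.0819 th 0.0318
t 16.050 L -0.0818 th 0.0313
t 16.100 L -0.0819 th 0.0310
16.15 [553.3  17.6 282.6] [1.796e+02 1.000e-01 9.210e+01] [ 0.2 -1.9  2.2] L -0.0819 z err 2.2
innov -0.0031 innov -0.0000 innov 0.0003 
est th 0.0304 w -0.0110 a 1.58 d 0.0703 b 2.50  sd w 0.0094
16.23 x-0.0015 z+0.0003 L -0.073 th 0.029 ref 0.029 w -0.010
16.32 x-0.0004 z-0.0000 L -0.070 th 0.029 ref 0.029 w -0.008
16.40 x-0.0004 z-0.0000 L -0.068 th 0.028 ref 0.028 w -0.007
16.48 x-0.0003 z-0.0000 L -0.066 th 0.028 ref 0.027 w -0.005
16.57 x-0.0002 z-0.0000 L -0.065 th 0.027 ref 0.027 w -0.003
16.65 x-0.0001 z-0.0000 L -0.064 th 0.027 ref 0.026 w -0.001
16.73 x+0.0000 z+0.0000 L -0.064 th 0.027 ref 0.026 w 0.001
16.82 x+0.0001 z+0.0000 L -0.065 th 0.027 ref 0.026 w 0.002
16.90 x+0.0002 z+0.0000 L -0.066 th 0.027 ref 0.027 w 0.004
16.98 x+0.0002 z+0.0000 L -0.067 th 0.028 ref 0.027 w 0.005
[{"hand": 0.1, "dp": [-0.0015, 0, 0.0003], "twist": [0, 0, 0]}, {"hand": 0.1, "dp": [-0.0004, 0, -0.0], "twist": [0, 0, 0]}, {"hand": 0.1, "dp": [-0.0004, 0, -0.0], "twist": [0, 0, 0]}, {"hand": 0.1, "dp": [-0.0003, 0, -0.0], "twist": [0, 0, 0]}, {"hand": 0.1, "dp": [-0.0002, 0, -0.0], "twist": [0, 0, 0]}, {"hand": 0.1, "dp": [-0.0001, 0, -0.0], "twist": [0, 0, 0]}, {"hand": 0.1, "dp": [0.0, 0, 0.0], "twist": [0, 0, 0]}, {"hand": 0.1, "dp": [0.0001, 0, 0.0], "twist": [0, 0, 0]}, {"hand": 0.1, "dp": [0.0002, 0, 0.0], "twist": [0, 0, 0]}, {"hand": 0.1, "dp": [0.0002, 0, 0.0], "twist": [0, 0, 0]}]
```

Request:
{"name": "send_rows", "arguments": {"series": [{"hand": 0.1,"dp": [-0.003,0,0],"twist": [0,0,0]},{"hand": 0.1,"dp": [0,0,0],"twist": [0,0,0]},{"hand": 0.1,"dp": [0,0,0],"twist": [0,0,0]},{"hand": 0.1,"dp": [0,0,0],"twist": [0,0,0]},{"hand": 0.1,"dp": [0,0,0],"twist": [0,0,0]},{"hand": 0.1,"dp": [0,0,0],"twist": [0,0,0]},{"hand": 0.1,"dp": [0,0,0],"twist": [0,0,0]},{"hand": 0.1,"dp": [0,0,0],"twist": [0,0,0]}]}}

```text
time_s: 16.82
ee_pos: [553.3, 15.5, 282.7]
ee_rot: [179.6, -0.0, 92.2]
wrist_force: [-1.2, -1.2, 2.0]
width: 21.6
```

```bash
python3 c.py 10 3 -3,0,0,0,0,0,0,0 2 0.032
```

```text
t 16.817 L -0.0689 th 0.0296
t 16.867 L -0.0689 th 0.0298
t 16.917 L -0.0688 th 0.0301
16.9667 [553.3  15.6 282.7] [179.6  -0.   92.2] [-2.1  0.2  1.2] L -0.0692 z err 2.1
innov -0.0005 innov -0.0001 innov -0.0001 
est th 0.0305 w 0.0072 a 1.58 d 0.0704 b 2.50  sd w 0.0094
17.05 x+0.0011 z+0.0004 L -0.076 th 0.031 ref 0.031 w 0.006
17.13 x+0.0002 z+0.0000 L -0.077 th 0.032 ref 0.032 w 0.006
17.22 x+0.0002 z+0.0000 L -0.078 th 0.032 ref 0.032 w 0.005
17.30 x+0.0002 z+0.0000 L -0.080 th 0.032 ref 0.033 w 0.004
17.38 x+0.0001 z+0.0000 L -0.080 th 0.033 ref 0.033 w 0.003
17.47 x+0.0001 z+0.0000 L -0.081 th 0.033 ref 0.033 w 0.002
17.55 x+0.0000 z+0.0000 L -0.081 th 0.033 ref 0.034 w 0.001
17.63 x-0.0000 z-0.0000 L -0.081 th 0.033 ref 0.034 w 0.001
17.72 x-0.0000 z-0.0000 L -0.081 th 0.033 ref 0.034 w -0.000
17.80 x-0.0001 z-0.0000 L -0.080 th 0.033 ref 0.034 w -0.001
[{"hand": 0.1, "dp": [0.0011, 0, 0.0004], "twist": [0, 0, 0]}, {"hand": 0.1, "dp": [0.0002, 0, 0.0], "twist": [0, 0, 0]}, {"hand": 0.1, "dp": [0.0002, 0, 0.0], "twist": [0, 0, 0]}, {"hand": 0.1, "dp": [0.0002, 0, 0.0], "twist": [0, 0, 0]}, {"hand": 0.1, "dp": [0.0001, 0, 0.0], "twist": [0, 0, 0]}, {"hand": 0.1, "dp": [0.0001, 0, 0.0], "twist": [0, 0, 0]}, {"hand": 0.1, "dp": [0.0, 0, 0.0], "twist": [0, 0, 0]}, {"hand": 0.1, "dp": [-0.0, 0, -0.0], "twist": [0, 0, 0]}, {"hand": 0.1, "dp": [-0.0, 0, -0.0], "twist": [0, 0, 0]}, {"hand": 0.1, "dp": [-0.0001, 0, -0.0], "twist": [0, 0, 0]}]
```

Request:
{"name": "send_rows", "arguments": {"series": [{"hand": 0.1,"dp": [0.0015,0,0],"twist": [0,0,0]},{"hand": 0.1,"dp": [0,0,0],"twist": [0,0,0]},{"hand": 0.1,"dp": [0,0,0],"twist": [0,0,0]},{"hand": 0.1,"dp": [0,0,0],"twist": [0,0,0]},{"hand": 0.1,"dp": [0.0005,0,0],"twist": [0,0,0]},{"hand": 0.1,"dp": [0,0,0],"twist": [0,0,0]},{"hand": 0.1,"dp": [0,0,0],"twist": [0,0,0]},{"hand": 0.1,"dp": [0,0,0],"twist": [0,0,0]}]}}

```text
time_s: 17.63
ee_pos: [553.3, 17.0, 282.7]
ee_rot: [179.6, 0.0, 92.1]
wrist_force: [0.1, -1.8, 1.8]
width: 21.2
```

```bash
python3 c.py 8 3 1.5,0,0,0,0.5,0,0,0 2 0.032
```

```text
t 17.633 L -0.0782 th 0.0340
t 17.683 L -0.0781 th 0.0342
t 17.733 L -0.0780 th 0.0347
17.7833 [553.3  17.  282.7] [179.6   0.   92.1] [-0.5 -1.1  1.4] L -0.0782 z err 2.2
innov 0.0012 innov 0.0001 innov 0.0004 
est th 0.0348 w 0.0048 a 1.58 d 0.0703 b 2.50  sd w 0.0094
17.87 x+0.0002 z+0.0004 L -0.080 th 0.035 ref 0.035 w 0.004
17.95 x+0.0003 z+0.0000 L -0.081 th 0.035 ref 0.036 w 0.003
18.03 x+0.0002 z+0.0000 L -0.083 th 0.036 ref 0.036 w 0.002
18.12 x+0.0001 z+0.0000 L -0.084 th 0.036 ref 0.036 w 0.001
18.20 x+0.0001 z+0.0000 L -0.084 th 0.036 ref 0.036 w 0.000
18.28 x+0.0000 z+0.0000 L -0.084 th 0.036 ref 0.036 w -0.001
18.37 x-0.0000 z-0.0000 L -0.084 th 0.036 ref 0.036 w -0.002
18.45 x-0.0001 z-0.0000 L -0.083 th 0.036 ref 0.036 w -0.003
[{"hand": 0.1, "dp": [0.0002, 0, 0.0004], "twist": [0, 0, 0]}, {"hand": 0.1, "dp": [0.0003, 0, 0.0], "twist": [0, 0, 0]}, {"hand": 0.1, "dp": [0.0002, 0, 0.0], "twist": [0, 0, 0]}, {"hand": 0.1, "dp": [0.0001, 0, 0.0], "twist": [0, 0, 0]}, {"hand": 0.1, "dp": [0.0001, 0, 0.0], "twist": [0, 0, 0]}, {"hand": 0.1, "dp": [0.0, 0, 0.0], "twist": [0, 0, 0]}, {"hand": 0.1, "dp": [-0.0, 0, -0.0], "twist": [0, 0, 0]}, {"hand": 0.1, "dp": [-0.0001, 0, -0.0], "twist": [0, 0, 0]}]
```

Request:
{"name": "send_rows", "arguments": {"series": [{"hand": 0.1,"dp": [0.001,0,0],"twist": [0,0,0]},{"hand": 0.1,"dp": [0,0,0],"twist": [0,0,0]},{"hand": 0.1,"dp": [0,0,0],"twist": [0,0,0]},{"hand": 0.1,"dp": [0,0,0],"twist": [0,0,0]},{"hand": 0.1,"dp": [0,0,0],"twist": [0,0,0]},{"hand": 0.1,"dp": [0,0,0],"twist": [0,0,0]},{"hand": 0.1,"dp": [0,0,0],"twist": [0,0,0]},{"hand": 0.1,"dp": [0,0,0],"twist": [0,0,0]}]}}

```text
time_s: 18.45
ee_pos: [553.3, 17.8, 282.6]
ee_rot: [179.6, 0.1, 92.1]
wrist_force: [-0.1, -2.3, 0.9]
width: 21.1
```

```bash
python3 c.py 9 3 1,0,0,0,0,0,0,0 4.5 -0.2
```

```text
t 18.450 L -0.0827 th 0.0342
t 18.500 L -0.0825 th 0.0339
t 18.550 L -0.0826 th 0.0337
18.6 [553.3  17.8 282.6] [1.796e+02 1.000e-01 9.210e+01] [-0.1 -1.3  1.7] L -0.0826 z err 2.2
innov -0.0002 innov -0.0000 innov 0.0001 
est th 0.0333 w -0.0067 a 1.58 d 0.0703 b 2.50  sd w 0.0094
18.68 x+0.0002 z+0.0004 L -0.084 th 0.033 ref 0.033 w -0.008
18.77 x+0.0006 z+0.0001 L -0.087 th 0.032 ref 0.032 w -0.010
18.85 x+0.0005 z+0.0000 L -0.090 th 0.031 ref 0.031 w -0.013
18.93 x+0.0004 z+0.0000 L -0.093 th 0.030 ref 0.030 w -0.017
19.02 x+0.0003 z+0.0000 L -0.094 th 0.028 ref 0.029 w -0.020
19.10 x+0.0002 z+0.0000 L -0.096 th 0.026 ref 0.027 w -0.025
19.18 x+0.0001 z+0.0000 L -0.097 th 0.024 ref 0.026 w -0.029
19.27 x+0.0000 z+0.0000 L -0.097 th 0.021 ref 0.023 w -0.034
19.35 x-0.0001 z-0.0000 L -0.096 th 0.018 ref 0.021 w -0.039
[{"hand": 0.1, "dp": [0.0002, 0, 0.0004], "twist": [0, 0, 0]}, {"hand": 0.1, "dp": [0.0006, 0, 0.0001], "twist": [0, 0, 0]}, {"hand": 0.1, "dp": [0.0005, 0, 0.0], "twist": [0, 0, 0]}, {"hand": 0.1, "dp": [0.0004, 0, 0.0], "twist": [0, 0, 0]}, {"hand": 0.1, "dp": [0.0003, 0, 0.0], "twist": [0, 0, 0]}, {"hand": 0.1, "dp": [0.0002, 0, 0.0], "twist": [0, 0, 0]}, {"hand": 0.1, "dp": [0.0001, 0, 0.0], "twist": [0, 0, 0]}, {"hand": 0.1, "dp": [0.0, 0, 0.0], "twist": [0, 0, 0]}, {"hand": 0.1, "dp": [-0.0001, 0, -0.0], "twist": [0, 0, 0]}]
```

Held within about 0.015 rad of the middle from roughly 10.5 s to 18.6 s. Starting the descent.

Request:
{"name": "send_rows", "arguments": {"series": [{"hand": 0.1,"dp": [0.001,0,0],"twist": [0,0,0]},{"hand": 0.1,"dp": [0,0,0],"twist": [0,0,0]},{"hand": 0.1,"dp": [0.001,0,0],"twist": [0,0,0]},{"hand": 0.1,"dp": [0,0,0],"twist": [0,0,0]},{"hand": 0.1,"dp": [0,0,0],"twist": [0,0,0]},{"hand": 0.1,"dp": [0,0,0],"twist": [0,0,0]},{"hand": 0.1,"dp": [0,0,0],"twist": [0,0,0]},{"hand": 0.1,"dp": [0,0,0],"twist": [0,0,0]}]}}

```text
time_s: 19.27
ee_pos: [553.2, 19.8, 282.6]
ee_rot: [179.6, 0.1, 92.1]
wrist_force: [0.1, -1.0, 1.2]
width: 21.5
```

```bash
python3 c.py 9 3 1,0,1,0,0,0,0,0
```

```text
t 19.267 L -0.0949 th 0.0208
t 19.317 L -0.0948 th 0.0193
t 19.367 L -0.0950 th 0.0171
19.4167 [553.2  19.8 282.6] [1.796e+02 1.000e-01 9.210e+01] [-0.2 -1.9  1.7] L -0.0951 z err 2.3
innov 0.0007 innov 0.0004 innov -0.0003 
est th 0.0151 w -0.0428 a 1.58 d 0.0702 b 2.50  sd w 0.0095
19.50 x-0.0004 z+0.0004 L -0.092 th 0.011 ref 0.015 w -0.047
19.58 x-0.0002 z-0.0000 L -0.091 th 0.007 ref 0.011 w -0.052
19.67 x-0.0004 z-0.0000 L -0.089 th 0.003 ref 0.007 w -0.057
19.75 x-0.0004 z-0.0000 L -0.086 th -0.002 ref 0.002 w -0.061
19.83 x-0.0005 z-0.0000 L -0.083 th -0.007 ref -0.003 w -0.066
19.92 x-0.0006 z-0.0001 L -0.079 th -0.013 ref -0.008 w -0.070
20.00 x-0.0007 z-0.0001 L -0.075 th -0.019 ref -0.014 w -0.074
20.08 x-0.0008 z-0.0001 L -0.070 th -0.025 ref -0.020 w -0.077
20.17 x-0.0008 z-0.0001 L -0.065 th -0.032 ref -0.027 w -0.081
[{"hand": 0.1, "dp": [-0.0004, 0, 0.0004], "twist": [0, 0, 0]}, {"hand": 0.1, "dp": [-0.0002, 0, -0.0], "twist": [0, 0, 0]}, {"hand": 0.1, "dp": [-0.0004, 0, -0.0], "twist": [0, 0, 0]}, {"hand": 0.1, "dp": [-0.0004, 0, -0.0], "twist": [0, 0, 0]}, {"hand": 0.1, "dp": [-0.0005, 0, -0.0], "twist": [0, 0, 0]}, {"hand": 0.1, "dp": [-0.0006, 0, -0.0001], "twist": [0, 0, 0]}, {"hand": 0.1, "dp": [-0.0007, 0, -0.0001], "twist": [0, 0, 0]}, {"hand": 0.1, "dp": [-0.0008, 0, -0.0001], "twist": [0, 0, 0]}, {"hand": 0.1, "dp": [-0.0008, 0, -0.0001], "twist": [0, 0, 0]}]
```

Request:
{"name": "send_rows", "arguments": {"series": [{"hand": 0.1,"dp": [-0.001,0,0],"twist": [0,0,0]},{"hand": 0.1,"dp": [-0.001,0,0],"twist": [0,0,0]},{"hand": 0.1,"dp": [0,0,0],"twist": [0,0,0]},{"hand": 0.1,"dp": [-0.001,0,0],"twist": [0,0,0]},{"hand": 0.1,"dp": [-0.001,0,0],"twist": [0,0,0]},{"hand": 0.1,"dp": [-0.001,0,0],"twist": [0,0,0]},{"hand": 0.1,"dp": [-0.001,0,0],"twist": [0,0,0]}]}}

```text
time_s: 20.0
ee_pos: [553.4, 15.0, 282.9]
ee_rot: [179.6, -0.1, 92.2]
wrist_force: [-0.9, 1.5, 3.6]
width: 21.5
```

```bash
python3 c.py 9 3 -1,-1,0,-1,-1,-1,-1
```

```text
t 20.000 L -0.0655 th -0.0142
t 20.050 L -0.0646 th -0.0182
t 20.100 L -0.0649 th -0.0210
20.15 [553.4  14.9 282.9] [179.6  -0.   92.2] [-1.4  1.6  3.4] L -0.0651 z err 2.2
innov 0.0014 innov -0.0011 innov -0.0001 
est th -0.0242 w -0.0662 a 1.58 d 0.0705 b 2.50  sd w 0.0093
20.23 x+0.0052 z+0.0006 L -0.097 th -0.030 ref -0.032 w -0.079
20.32 x-0.0032 z-0.0003 L -0.078 th -0.037 ref -0.039 w -0.084
20.40 x-0.0017 z-0.0001 L -0.068 th -0.044 ref -0.047 w -0.089
20.48 x-0.0017 z-0.0001 L -0.057 th -0.052 ref -0.054 w -0.093
20.57 x-0.0016 z-0.0001 L -0.047 th -0.060 ref -0.062 w -0.095
20.65 x-0.0015 z-0.0001 L -0.038 th -0.068 ref -0.069 w -0.097
20.73 x-0.0015 z-0.0000 L -0.029 th -0.076 ref -0.077 w -0.097
20.82 x-0.0014 z-0.0000 L -0.020 th -0.084 ref -0.085 w -0.097
20.90 x-0.0014 z-0.0000 L -0.012 th -0.092 ref -0.093 w -0.097
[{"hand": 0.1, "dp": [0.0052, 0, 0.0006], "twist": [0, 0, 0]}, {"hand": 0.1, "dp": [-0.0032, 0, -0.0003], "twist": [0, 0, 0]}, {"hand": 0.1, "dp": [-0.0017, 0, -0.0001], "twist": [0, 0, 0]}, {"hand": 0.1, "dp": [-0.0017, 0, -0.0001], "twist": [0, 0, 0]}, {"hand": 0.1, "dp": [-0.0016, 0, -0.0001], "twist": [0, 0, 0]}, {"hand": 0.1, "dp": [-0.0015, 0, -0.0001], "twist": [0, 0, 0]}, {"hand": 0.1, "dp": [-0.0015, 0, -0.0], "twist": [0, 0, 0]}, {"hand": 0.1, "dp": [-0.0014, 0, -0.0], "twist": [0, 0, 0]}, {"hand": 0.1, "dp": [-0.0014, 0, -0.0], "twist": [0, 0, 0]}]
```

Request:
{"name": "send_rows", "arguments": {"series": [{"hand": 0.1,"dp": [0.002,0,0.0003],"twist": [0,0,0]},{"hand": 0.1,"dp": [0,0,0.0003],"twist": [0,0,0]},{"hand": 0.1,"dp": [-0.0015,0,0],"twist": [0,0,0]},{"hand": 0.1,"dp": [-0.0015,0,0],"twist": [0,0,0]},{"hand": 0.1,"dp": [-0.0015,0,0],"twist": [0,0,0]},{"hand": 0.1,"dp": [-0.0015,0,0],"twist": [0,0,0]},{"hand": 0.1,"dp": [-0.0015,0,0],"twist": [0,0,0]}]}}

```text
time_s: 20.73
ee_pos: [553.4, 10.4, 282.8]
ee_rot: [179.6, -0.1, 92.3]
wrist_force: [-2.7, 1.2, 3.4]
width: 21.2
```

```bash
python3 c.py 9 3 2,0,-1.5,-1.5,-1.5,-1.5,-1.5 3 -0.2
```

```text
t 20.733 L -0.0382 th -0.0739
t 20.783 L -0.0355 th -0.0792
t 20.833 L -0.0362 th -0.0841
20.8833 [553.4  10.2 282.7] [ 1.796e+02 -1.000e-01  9.220e+01] [-1.2  1.9  2.5] L -0.0369 z err 1.8
innov -0.0001 innov -0.0004 innov 0.0000 
est th -0.0893 w -0.1058 a 1.58 d 0.0708 b 2.50  sd w 0.0094
20.97 x-0.0045 z+0.0001 L -0.009 th -0.098 ref -0.098 w -0.104
21.05 x-0.0017 z-0.0000 L 0.001 th -0.107 ref -0.107 w -0.102
21.13 x-0.0019 z+0.0000 L 0.012 th -0.115 ref -0.115 w -0.099
21.22 x-0.0017 z+0.0000 L 0.022 th -0.123 ref -0.124 w -0.096
21.30 x-0.0015 z+0.0000 L 0.031 th -0.131 ref -0.132 w -0.091
21.38 x-0.0014 z+0.0000 L 0.040 th -0.138 ref -0.139 w -0.086
21.47 x-0.0012 z+0.0001 L 0.047 th -0.145 ref -0.146 w -0.081
21.55 x-0.0011 z+0.0001 L 0.054 th -0.152 ref -0.153 w -0.075
21.63 x-0.0010 z+0.0001 L 0.059 th -0.158 ref -0.159 w -0.070
[{"hand": 0.1, "dp": [-0.0045, 0, 0.0001], "twist": [0, 0, 0]}, {"hand": 0.1, "dp": [-0.0017, 0, -0.0], "twist": [0, 0, 0]}, {"hand": 0.1, "dp": [-0.0019, 0, 0.0], "twist": [0, 0, 0]}, {"hand": 0.1, "dp": [-0.0017, 0, 0.0], "twist": [0, 0, 0]}, {"hand": 0.1, "dp": [-0.0015, 0, 0.0], "twist": [0, 0, 0]}, {"hand": 0.1, "dp": [-0.0014, 0, 0.0], "twist": [0, 0, 0]}, {"hand": 0.1, "dp": [-0.0012, 0, 0.0001], "twist": [0, 0, 0]}, {"hand": 0.1, "dp": [-0.0011, 0, 0.0001], "twist": [0, 0, 0]}, {"hand": 0.1, "dp": [-0.001, 0, 0.0001], "twist": [0, 0, 0]}]
```

Request:
{"name": "send_rows", "arguments": {"series": [{"hand": 0.1,"dp": [-0.0045,0,0],"twist": [0,0,0]},{"hand": 0.1,"dp": [-0.002,0,0],"twist": [0,0,0]},{"hand": 0.1,"dp": [-0.002,0,0],"twist": [0,0,0]},{"hand": 0.1,"dp": [-0.002,0,0],"twist": [0,0,0]},{"hand": 0.1,"dp": [-0.0015,0,0],"twist": [0,0,0]},{"hand": 0.1,"dp": [-0.0015,0,0],"twist": [0,0,0]}]}}

```text
time_s: 21.38
ee_pos: [553.8, -4.2, 282.2]
ee_rot: [179.7, -0.1, 92.2]
wrist_force: [-2.1, 2.0, 2.8]
width: 21.2
```

```bash
python3 c.py 9 2 -4.5,-2,-2,-2,-1.5,-1.5
```

```text
t 21.383 L 0.0505 th -0.1357
t 21.433 L 0.0526 th -0.1409
21.4833 [553.8  -4.3 282.2] [ 1.797e+02 -1.000e-01  9.220e+01] [-2.   2.6  2.4] L 0.0511 z err 1.5
innov 0.0019 innov -0.0015 
est th -0.1441 w -0.0743 a 1.58 d 0.0712 b 2.49  sd w 0.0099
21.57 x+0.0017 z-0.0001 L 0.041 th -0.150 ref -0.154 w -0.073
21.65 x-0.0019 z+0.0001 L 0.052 th -0.156 ref -0.161 w -0.068
21.73 x-0.0011 z+0.0001 L 0.058 th -0.162 ref -0.166 w -0.063
21.82 x-0.0010 z+0.0001 L 0.064 th -0.167 ref -0.171 w -0.058
21.90 x-0.0008 z+0.0001 L 0.069 th -0.171 ref -0.176 w -0.053
21.98 x-0.0006 z+0.0000 L 0.073 th -0.175 ref -0.180 w -0.047
22.07 x-0.0005 z+0.0000 L 0.076 th -0.179 ref -0.184 w -0.042
22.15 x-0.0004 z+0.0000 L 0.078 th -0.182 ref -0.187 w -0.037
22.23 x-0.0003 z+0.0000 L 0.080 th -0.185 ref -0.190 w -0.032
[{"hand": 0.1, "dp": [0.0017, 0, -0.0001], "twist": [0, 0, 0]}, {"hand": 0.1, "dp": [-0.0019, 0, 0.0001], "twist": [0, 0, 0]}, {"hand": 0.1, "dp": [-0.0011, 0, 0.0001], "twist": [0, 0, 0]}, {"hand": 0.1, "dp": [-0.001, 0, 0.0001], "twist": [0, 0, 0]}, {"hand": 0.1, "dp": [-0.0008, 0, 0.0001], "twist": [0, 0, 0]}, {"hand": 0.1, "dp": [-0.0006, 0, 0.0], "twist": [0, 0, 0]}, {"hand": 0.1, "dp": [-0.0005, 0, 0.0], "twist": [0, 0, 0]}, {"hand": 0.1, "dp": [-0.0004, 0, 0.0], "twist": [0, 0, 0]}, {"hand": 0.1, "dp": [-0.0003, 0, 0.0], "twist": [0, 0, 0]}]
```

Request:
{"name": "send_rows", "arguments": {"series": [{"hand": 0.1,"dp": [0,0,0],"twist": [0,0,0]},{"hand": 0.1,"dp": [0,0,0],"twist": [0,0,0]},{"hand": 0.1,"dp": [-0.001,0,0],"twist": [0,0,0]},{"hand": 0.1,"dp": [-0.001,0,0],"twist": [0,0,0]},{"hand": 0.1,"dp": [-0.001,0,0],"twist": [0,0,0]}]}}

```text
time_s: 21.9
ee_pos: [553.9, -6.9, 282.2]
ee_rot: [179.7, -0.1, 92.3]
wrist_force: [-0.9, 2.0, 0.7]
width: 21.4
```

```bash
python3 c.py 9 2 0,0,-1,-1,-1 1.5 -0.201
```

```text
t 21.900 L 0.0671 th -0.1693
t 21.950 L 0.0688 th -0.1714
22.0 [553.9  -7.1 282.2] [ 1.797e+02 -1.000e-01  9.230e+01] [-1.6  1.5  2.2] L 0.0685 z err 1.6
innov 0.0012 innov 0.0002 
est th -0.1737 w -0.0420 a 1.58 d 0.0704 b 2.49  sd w 0.0095
22.08 x+0.0024 z-0.0000 L 0.054 th -0.177 ref -0.177 w -0.042
22.17 x-0.0016 z+0.0001 L 0.064 th -0.181 ref -0.181 w -0.039
22.25 x-0.0008 z+0.0001 L 0.069 th -0.184 ref -0.184 w -0.036
22.33 x-0.0007 z+0.0001 L 0.073 th -0.187 ref -0.187 w -0.032
22.42 x-0.0006 z+0.0000 L 0.076 th -0.189 ref -0.189 w -0.028
22.50 x-0.0004 z+0.0000 L 0.079 th -0.191 ref -0.192 w -0.024
22.58 x-0.0003 z+0.0000 L 0.081 th -0.193 ref -0.194 w -0.021
22.67 x-0.0001 z+0.0000 L 0.081 th -0.195 ref -0.196 w -0.017
22.75 x-0.0000 z+0.0000 L 0.082 th -0.196 ref -0.197 w -0.014
[{"hand": 0.1, "dp": [0.0024, 0, -0.0], "twist": [0, 0, 0]}, {"hand": 0.1, "dp": [-0.0016, 0, 0.0001], "twist": [0, 0, 0]}, {"hand": 0.1, "dp": [-0.0008, 0, 0.0001], "twist": [0, 0, 0]}, {"hand": 0.1, "dp": [-0.0007, 0, 0.0001], "twist": [0, 0, 0]}, {"hand": 0.1, "dp": [-0.0006, 0, 0.0], "twist": [0, 0, 0]}, {"hand": 0.1, "dp": [-0.0004, 0, 0.0], "twist": [0, 0, 0]}, {"hand": 0.1, "dp": [-0.0003, 0, 0.0], "twist": [0, 0, 0]}, {"hand": 0.1, "dp": [-0.0001, 0, 0.0], "twist": [0, 0, 0]}, {"hand": 0.1, "dp": [-0.0, 0, 0.0], "twist": [0, 0, 0]}]
```

Request:
{"name": "send_rows", "arguments": {"series": [{"hand": 0.1,"dp": [0.0005,0,0],"twist": [0,0,0]},{"hand": 0.1,"dp": [0,0,0],"twist": [0,0,0]},{"hand": 0.1,"dp": [0,0,0],"twist": [0,0,0]},{"hand": 0.1,"dp": [0,0,0],"twist": [0,0,0]},{"hand": 0.1,"dp": [0,0,0],"twist": [0,0,0]},{"hand": 0.1,"dp": [0,0,0],"twist": [0,0,0]}]}}

```text
time_s: 22.5
ee_pos: [553.8, -6.8, 282.3]
ee_rot: [179.7, -0.1, 92.3]
wrist_force: [-1.3, 1.2, 1.9]
width: 21.3
```

```bash
python3 c.py 6 2 0.5,0,0,0,0,0
```

```text
t 22.500 L 0.0664 th -0.1922
t 22.550 L 0.0665 th -0.1939
22.6 [553.9  -6.8 282.3] [ 1.797e+02 -1.000e-01  9.220e+01] [-1.8  1.4  1.7] L 0.0665 z err 1.6
innov -0.0012 innov -0.0000 
est th -0.1954 w -0.0318 a 1.58 d 0.0710 b 2.49  sd w 0.0098
22.68 x-0.0058 z+0.0003 L 0.102 th -0.198 ref -0.196 w -0.022
22.77 x+0.0008 z-0.0001 L 0.097 th -0.199 ref -0.197 w -0.016
22.85 x+0.0006 z-0.0001 L 0.093 th -0.200 ref -0.199 w -0.011
22.93 x+0.0006 z-0.0001 L 0.090 th -0.201 ref -0.199 w -0.008
23.02 x+0.0005 z-0.0000 L 0.087 th -0.202 ref -0.200 w -0.005
23.10 x+0.0005 z-0.0000 L 0.084 th -0.202 ref -0.200 w -0.002
[{"hand": 0.1, "dp": [-0.0058, 0, 0.0003], "twist": [0, 0, 0]}, {"hand": 0.1, "dp": [0.0008, 0, -0.0001], "twist": [0, 0, 0]}, {"hand": 0.1, "dp": [0.0006, 0, -0.0001], "twist": [0, 0, 0]}, {"hand": 0.1, "dp": [0.0006, 0, -0.0001], "twist": [0, 0, 0]}, {"hand": 0.1, "dp": [0.0005, 0, -0.0], "twist": [0, 0, 0]}, {"hand": 0.1, "dp": [0.0005, 0, -0.0], "twist": [0, 0, 0]}]
```

Request:
{"name": "send_rows", "arguments": {"series": [{"hand": 0.1,"dp": [0,0,0],"twist": [0,0,0]},{"hand": 0.1,"dp": [0,0,0],"twist": [0,0,0]},{"hand": 0.1,"dp": [0,0,0],"twist": [0,0,0]},{"hand": 0.1,"dp": [0,0,0],"twist": [0,0,0]},{"hand": 0.1,"dp": [0,0,0],"twist": [0,0,0]},{"hand": 0.1,"dp": [0.0005,0,0],"twist": [0,0,0]},{"hand": 0.1,"dp": [0.001,0,0],"twist": [0,0,0]},{"hand": 0.1,"dp": [0.001,0,0],"twist": [0,0,0]},{"hand": 0.1,"dp": [0.001,0,0],"twist": [0,0,0]},{"hand": 0.1,"dp": [0.002,0,0],"twist": [0,0,0]}]}}

```text
time_s: 23.43
ee_pos: [553.7, -2.3, 282.5]
ee_rot: [179.7, 0.0, 92.2]
wrist_force: [-2.0, -1.0, 1.8]
width: 21.4
```

```bash
python3 -c "
from h import *
look(2)"
```

```text
t 23.433 L 0.0390 th -0.2000
t 23.483 L 0.0359 th -0.2000
23.5333 [553.7  -1.8 282.5] [179.7  -0.   92.2] [-2.7 -0.8  3.1] L 0.0362 z err 1.6
```

Back on the bumper at -0.2. Now I ease the lever to its relaxed position.

Request:
{"name": "send_rows", "arguments": {"series": [{"hand": 0.1,"dp": [0.0045,0,0],"twist": [0,0,0]},{"hand": 0.1,"dp": [0.0045,0,0],"twist": [0,0,0]},{"hand": 0.1,"dp": [0.0045,0,0.0002],"twist": [0,0,0]},{"hand": 0.1,"dp": [0.0045,0,0.0003],"twist": [0,0,0]},{"hand": 0.1,"dp": [0.0045,0,0.0004],"twist": [0,0,0]},{"hand": 0.1,"dp": [0.0045,0,0.0005],"twist": [0,0,0]},{"hand": 0.1,"dp": [0.0045,0,0.0007],"twist": [0,0,0]},{"hand": 0.1,"dp": [0.0045,0,0.0008],"twist": [0,0,0]},{"hand": 0.1,"dp": [0.0045,0,0.001],"twist": [0,0,0]},{"hand": 0.1,"dp": [0.0045,0,0.001],"twist": [0,0,0]},{"hand": 0.1,"dp": [0.0045,0,0.0013],"twist": [0,0,0]},{"hand": 0.1,"dp": [0.004,0,0.0013],"twist": [0,0,0]}]}}

```text
time_s: 24.53
ee_pos: [552.6, 56.7, 274.4]
ee_rot: [179.5, 0.1, 92.2]
wrist_force: [0.6, -0.6, 2.2]
width: 21.2
```

```bash
python3 -c "
from h import *
look(2)"
```

```text
t 24.533 L -0.3239 th -0.2000
t 24.583 L -0.3295 th -0.2000
24.6333 [552.6  57.  274.3] [1.795e+02 1.000e-01 9.230e+01] [3.  0.2 1.5] L -0.3262 z err 2.0
```

Open slowly, then rise straight up.

Request:
{"name": "send_rows", "arguments": {"series": [{"hand": 0.3,"dp": [0,0,0],"twist": [0,0,0]},{"hand": 0.4,"dp": [0,0,0],"twist": [0,0,0]},{"hand": 0.6,"dp": [0,0,0],"twist": [0,0,0]},{"hand": 0.8,"dp": [0,0,0],"twist": [0,0,0]},{"hand": 1,"dp": [0,0,0],"twist": [0,0,0]},{"hand": 1,"dp": [0,0,0],"twist": [0,0,0]},{"hand": 1,"dp": [0,0,0],"twist": [0,0,0]}]}}

```text
time_s: 25.22
ee_pos: [551.5, 56.9, 273.7]
ee_rot: [179.7, 0.0, 92.2]
wrist_force: [-0.1, 0.4, -1.0]
width: 64.5
```

Request:
{"name": "send_rows", "arguments": {"series": [{"hand": 1,"dp": [0,0,-0.01],"twist": [0,0,0]},{"hand": 1,"dp": [0,0,-0.02],"twist": [0,0,0]},{"hand": 1,"dp": [0,0,-0.02],"twist": [0,0,0]},{"hand": 1,"dp": [0,0,-0.02],"twist": [0,0,0]},{"hand": 1,"dp": [0,0,-0.02],"twist": [0,0,0]},{"hand": 1,"dp": [0,0,-0.02],"twist": [0,0,0]},{"hand": 1,"dp": [0,0,0],"twist": [0,0,0]},{"hand": 1,"dp": [0,0,0],"twist": [0,0,0]}]}}

```text
time_s: 25.88
ee_pos: [550.0, 56.2, 393.5]
ee_rot: [179.6, 0.0, 92.2]
wrist_force: [-1.0, 0.7, -0.5]
width: 94.1
```

```bash
python3 -c "
from h import *
look(2)
a=cv2.imread('pics/last.png'); cv2.imwrite('pics/end.png',a)
s=arm.sense();print(s['width'],np.round(s['dq'],2))"
```

```text
t 25.883 L -0.3214 th -0.2000
t 25.933 L -0.3213 th -0.2000
25.9833 [549.9  56.2 392.8] [179.7   0.   92.2] [ 0.3 -1.3  0.2] L -0.3213 z err 120.3
93.88873625697072 [-0.02  0.64 -0.06  1.14 -0.05 -0.36 -0.06]
```

View pics/end.png

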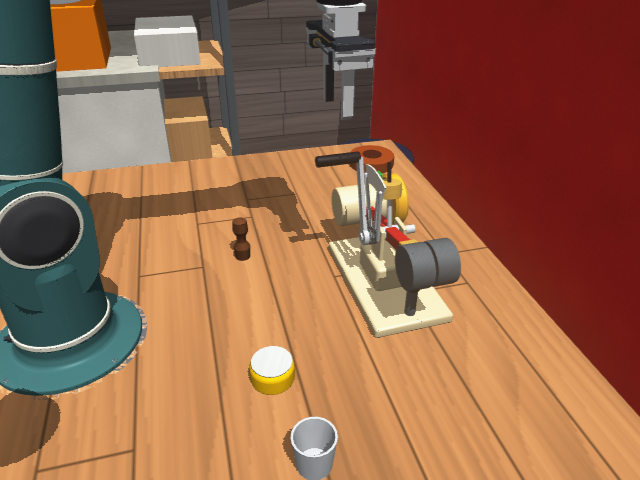

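The end picture matches the first one: bar at (318,161)–(360,157), discs at (428,263), bystanders unmoved, gripper clear at (345,95). I let everything settle briefly and hand in.

Request:
{"name": "send_rows", "arguments": {"series": [{"hand": 1,"dp": [0,0,0],"twist": [0,0,0]},{"hand": 1,"dp": [0,0,0],"twist": [0,0,0]},{"hand": 1,"dp": [0,0,0],"twist": [0,0,0]},{"hand": 1,"dp": [0,0,0],"twist": [0,0,0]},{"hand": 1,"dp": [0,0,0],"twist": [0,0,0]},{"hand": 1,"dp": [0,0,0],"twist": [0,0,0]}]}}

```text
time_s: 26.48
ee_pos: [548.9, 56.1, 390.1]
ee_rot: [179.9, 0.1, 92.2]
wrist_force: [-0.0, -0.3, 0.7]
width: 94.2
```

```bash
python3 -c "
from h import *
look(1); print(arm.sign_off())"
```

```text
t 26.483 L -0.3208 th -0.2000
26.5333 [549.   56.2 390.1] [1.799e+02 1.000e-01 9.220e+01] [ 0.7  0.7 -0. ] L -0.3212 z err 117.6
the job is handed in; nothing more can be done
None
```

I took the lever by its crossbar and eased the rocker up through the spring. I kept it balanced with camera feedback, then set it back on its bumper and let go. The job was handed in at about 26.5 s; sign-off gave no verdict.

- **Hold:** I measured the green sector's middle at about +0.033 rad. From about 10.5 to 18.6 s every rocker reading lay within about 0.02 rad of that, against the 0.06 rad limit. That is about 8 s without a break.
- **Landing:** my model's estimate had the rocker meeting the bumper at about 0.03 rad/s, against the 0.22 rad/s limit. No picture was taken at the moment of contact.
- **Last checks:** the rocker read -0.200 rad, at rest. The gripper was open and clear, about 100 mm above the bar. By eye, the lever, bystanders and pedestal in the end picture stood where they did in the first picture. I did not measure the lever's angle, the sector or the bystanders again afterwards.
- **One check failed:** the arm hid the pointer in the top view during the hold. I confirmed pointer against sector from the side view instead, and it agreed with the rocker reading.

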